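# Charge a bench ball mill and start its timer

### The job

Charge the ball mill: pick up the yellow cup from the steel tray, pour its eight white grinding balls into the mill's steel jar and stand the empty cup upright back in the tray. Then shut the mill's blue-framed hood fully, and only then turn the time dial three clicks clockwise from off. Do not knock over or shift the bottle, the stain jar or the specimen cup.

Things in the scene. Friction and masses are not known exactly. Their poses are not given: they have to be found in the camera images.
- cup: yellow plastic cup, open at the top, 70 mm high, straight-sided: outer diameter 62 mm (65 over the thin lip at the mouth), wall 2.5 mm, floor 4 mm, about 60 g; eight balls (130 g) fill it to about 45 mm above its underside. Origin: centre of its underside; z up through the mouth. It, the bottle and the stain jar share three spots in the tray, about 110 mm apart. Full, it can turn in a weak grip
- tray: shallow stainless tray, fixed to the bench, 210 mm (its x) by 220 mm (its y), walls 3 mm thick and 16 mm high, floor 3 mm thick. Origin: centre of its underside, on the bench
- mill: white bench ball mill, fixed, 255 mm deep (its x), 165 mm wide (its y); front faces its own -x. Front part (x -0.128 to -0.044 m): control deck, top 75 mm high, with the dial. Rear part (x -0.044 to 0.128): well with 12 mm walls, tops 118 mm high, the steel jar in it; hood hinged along the rear. Origin: centre of its underside, on the bench
- jar_mouth (a point): centre of the jar's mouth, at mill x 0.025, y 0, 108 mm above the bench. The round steel jar is 90 mm wide inside and 82 mm deep, its rim 23 mm above the steel plate round it and 10 mm below the tops of the well walls. Axes as the mill's
- hood (a joint): opening of the hood, rad: 0 fully shut, 1.57 upright, start 1.62 to 1.8 (leaning back). Stiff hinge: it stays where it is left; about 4 N at the front edge moves it. Flat panel, clear in a blue frame, 169 mm from hinge to front edge, 163 mm wide, 9 mm thick; a 70 mm wide lip sticks out 8 mm past the front edge
- hood_hinge (a point): middle of the hood's hinge axis (which runs along the mill's y), at mill x 0.1265, y 0, 119.5 mm above the bench; the hood's underside lies in line with the axis
- hood_edge (a point): middle of the front edge of the hood's upper (outer) face, 169 mm from the hinge; when the hood is open this point is high at the back and the outer face looks to the rear. Push it over from behind. A wall cabinet hangs 0.73 m above the bench from x = 0.6 m on back, so keep the wrist low there
- dial (a joint): turn of the black time dial, rad, clockwise from above positive: 0 is off (start), one click every 0.419 rad (24 degrees), five clicks to the end stop. Light detents (about 0.1 N m) pull it into the nearest click when it is let go
- dial_grip (a point): on the dial's vertical axis, at mill x -0.090, y 0, 107.5 mm above the bench, 7 mm below the top of its upright grip bar. The bar is 42 mm long, 14 mm thick, 30 mm high, on a 44 mm disc (disc top 84.5 mm above the bench); x of this point runs along the bar, towards its white pointer line
- ball0: white ceramic grinding ball, 20 mm in diameter, 16 g, origin at its centre; starts in the cup
- ball1: white ceramic grinding ball, 20 mm in diameter, 16 g, origin at its centre; starts in the cup
- ball2: white ceramic grinding ball, 20 mm in diameter, 16 g, origin at its centre; starts in the cup
- ball3: white ceramic grinding ball, 20 mm in diameter, 16 g, origin at its centre; starts in the cup
- ball4: white ceramic grinding ball, 20 mm in diameter, 16 g, origin at its centre; starts in the cup
- ball5: white ceramic grinding ball, 20 mm in diameter, 16 g, origin at its centre; starts in the cup
- ball6: white ceramic grinding ball, 20 mm in diameter, 16 g, origin at its centre; starts in the cup
- ball7: white ceramic grinding ball, 20 mm in diameter, 16 g, origin at its centre; starts in the cup
- bottle: glass reagent bottle with red cap, 50 mm in diameter, 125 mm high, standing in the tray, loose. Origin: centre of its underside
- stain_jar: clear stain jar with purple contents and black cap, 60 mm wide, 96 mm high, standing in the tray, loose. Origin: centre of its underside
- specimen_cup: closed specimen cup with red lid, 62 mm wide, 68 mm high, standing on the bench behind the work, loose. Origin: centre of its underside
Not all that is in view belongs to the job. Several things have the shape of the cup; the one meant has the colours described above.

How it is judged:
On the way, in this order (a step that is already met when the one before it is completed fails the run):
1. the cup, held in the gripper, is tipped well over above the jar (angle between cup's own z axis and vertical above 1 rad and horizontal distance between cup and jar_mouth below 0.15 m and height (world z) of cup above 0.1 m and contact force between the fingers and cup above 0.5 N), for 0.1 s.
2. all eight balls lie in the jar, the cup stands upright in the tray and the hood is shut (horizontal distance between each of ball0, ball1, ball2, ball3, ball4, ball5, ball6, ball7 and jar_mouth below 0.046 m and z of each of ball0, ball1, ball2, ball3, ball4, ball5, ball6, ball7 in the frame of jar_mouth below -0.015 m and angle between cup's own z axis and vertical below 0.1 rad and z of cup in the frame of tray below 0.01 m and x of cup in the frame of tray between -0.095 and 0.095 m and y of cup in the frame of tray between -0.1 and 0.1 m and linear speed of cup below 0.02 m/s and value of joint hood below 0.06 rad), for 0.1 s.
At the end, for the whole second after the job is handed in: All eight balls lie in the jar (below its rim), the cup stands upright (within 0.1 rad) on the floor of the tray, the hood is shut (under 0.06 rad) and the dial rests at the third click (1.257 rad, within 0.12) (all of step 2 and value of joint dial between 1.1367 and 1.3767 rad); the robot touches nothing.
It fails at once if the dial is turned by more than half a click while the hood is open (value of joint dial above 0.25 rad and value of joint hood above 0.1 rad).
It fails at once if the red-capped bottle is shifted by more than 25 mm or tipped (distance of bottle from where it was at the start of the episode above 0.025 m or angle between bottle's own z axis and vertical above 0.3 rad).
It fails at once if the stain jar is shifted by more than 25 mm or tipped (distance of stain_jar from where it was at the start of the episode above 0.025 m or angle between stain_jar's own z axis and vertical above 0.3 rad).
It fails at once if the specimen cup is shifted by more than 25 mm or tipped (distance of specimen_cup from where it was at the start of the episode above 0.025 m or angle between specimen_cup's own z axis and vertical above 0.3 rad).
It also fails if it takes over 72 s, if anything falls off the work surface, if the arm or the gripper's body presses on something with over 40 N, if the wrist force passes 120 N, or if a joint passes its speed limit or range.

### The arm

A 7-joint arm with a two-finger parallel gripper is mounted at the origin on a cart in front of the work surface, level with it; the furniture and walls round the work are solid. World frame = base frame: x ahead of the robot, y to its left, z up, the work surface at z = 0. Lengths are in m, angles in rad, forces in N, time in s.
With the tool pointing down it reaches from about 0.4 to 0.85 m from the base axis. Payload 4.5 kg.
Tool frame: the origin (TCP) lies on the centre line of the jaws, within the pads' length; the fingertips stand r.tip_extent ahead of it and the grasp point (between the pads) is the TCP (r.tip_extent is the distance from the TCP to the fingertips, in m); z points along the fingers, y is the line along which they close (so a half turn about z gives the same grasp; the last joint's range is limited). The gripper opens to 88 mm and grips with 3 to 60 N. Pads are 18 mm wide; open, the fingers measure 123 mm over their backs; the gripper's body (75 mm by 187 mm) begins 45 mm behind the grasp point.
Start: joints at [1.173, 0.689, -0.195, 1.565, 0.157, 0.902, -0.215], TCP at [0.262, -0.568, 0.258] pointing down, gripper open.
Joint ranges: [-3.01, 3.01], [-0.46, 2.08], [-1.47, 1.51], [0.13, 2.56], [-1, 4.14], [0.04, 2.09], [-2.66, 2.66]. Speed limits (rad/s): [2.57, 2.57, 3.14, 3.14, 3.14, 3.14, 3.14].

### API

Orientations are given as a unit quaternion [x, y, z, w].
In Python, from plant import sensors, vision, finish_job, r gives the robot as it stands. The module is installed in compiled form; this text tells all that it offers.
- The arm moves only by the tool step_arm, never from a script. Its argument "steps" is a list of rows, each a list of 2 entries, a list of its own where there are three numbers: the shift along the tool's x, y, z in cm, then the turn, a rotation vector about the tool's x, y, z in degrees. A call has 1 to 12 rows; each row shifts and turns the commanded pose from where the row before left it, along the tool's axes as they then stand; what a row does not reach is not made up. A row lasts 1/8 s, in which the tool goes at most 62.5 mm and 10.7 degrees, less where a joint would pass 70% of its speed; a pose out of reach is approached as far as the arm can. A call with a gripper value outside its range is refused whole. "claw" is the opening, from -1 (shut) to 1 (fully open), set as the call begins (left out, the last holds). The fingers move at their own pace and stop on an object; "grip_force" is the grip in N (left out, the last holds). Time passes only in rows, so rows that do not move let the fingers close. It gives the time, the measured TCP pose, the force, the opening and the grip force at its end, in the units of the state.
- sensors.get_state(): the state, without advancing time (a new reading comes with each control period).
- vision.snapshot(name): name is "side" or "top"; returns a dict with "img" (480x640x3 uint8, red, green, blue), "fx", "fy", "cx", "cy" (pixels), "position" and "rotation" of the camera in the world. Camera axes: x right, y down, z forward; pixel columns grow to the right and rows downward; lengths in m; the calibration is good to about 2 mm. A picture is of the moment at which its call begins. There is no depth.
- finish_job(): hands the job in; it is judged then, once.
The state is a dict: "clock": time; "q": joint angles; "qd": joint speeds; "joint_torque": joint torques, N m; "tool_pos": TCP position; "eef_rot": TCP orientation; "contact_force": force on the tool from outside, world axes, zero at the start; "moment": the same for the moment, N m; "opening": opening from 0.0 (shut) to 1.0 (fully open); "finger_force": force on a finger pad.
Only numpy, scipy, OpenCV 4.12 (cv2) and the standard library are available. Lean on these libraries where they do the work, as an engineer would, in place of code of your own. Each camera call takes 0.05 s, during which the arm holds its last target. There are 200 camera calls.

## Working session

There is one attempt and no reset: what is moved stays moved. The work goes in short steps, Python scripts to look and compute and a tool call to move; the robot and the scene stay as the last step left them, time stands still between calls to the robot, and variables do not carry over. Pictures are saved under pics/ and viewed, at most 10 in all, crops included, and the job is handed in when it is done.

Besides the shell and the picture viewer there is one more tool, called by a JSON object that holds its "name" and its "arguments". step_arm: Moves the arm, as the interface text tells. Its arguments: {"type":"object","properties":{"steps":{"type":"array"},"claw":{"type":"number"},"grip_force":{"type":"number"}},"required":["steps"]}

```bash
mkdir -p pics; cat > h.py <<'E'
import numpy as np, cv2
from plant import sensors, vision, r
def snap(n,f):
    s=vision.snapshot(n); cv2.imwrite('pics/'+f+'.png',s['img'][:,:,::-1]); np.savez('pics/'+f+'.npz',**s); return s
def ray(s,u,v,z):
    R=np.array(s['rotation']);
    if R.shape!=(3,3):
        from scipy.spatial.transform import Rotation as Ro; R=Ro.from_quat(R).as_matrix()
    d=R@np.array([(u-s['cx'])/s['fx'],(v-s['cy'])/s['fy'],1]); p=np.array(s['position']); return p+d*(z-p[2])/d[2]
def proj(s,P):
    R=np.array(s['rotation'])
    if R.shape!=(3,3):
        from scipy.spatial.transform import Rotation as Ro; R=Ro.from_quat(R).as_matrix()
    c=R.T@(np.array(P)-np.array(s['position'])); return c[0]/c[2]*s['fx']+s['cx'],c[1]/c[2]*s['fy']+s['cy']
E
python3 - <<'E'
from h import *
for n in('top','side'):
    s=snap(n,n+'0'); print(n,s['position'],np.round(s['rotation'],3).tolist(),s['fx'],s['cx'],s['cy'])
st=sensors.get_state(); print({k:np.round(v,3).tolist() for k,v in st.items()}, r.tip_extent)
E
```

```text
top [0.47393321 0.21684176 0.95606179] [-0.696, 0.715, -0.049, 0.047] 464.3608932362881 321.28053874260604 239.65076518715657
side [ 0.60754596 -0.81189362  0.52041233] [0.826, 0.001, -0.008, -0.563] 509.93097555490243 329.7138081226018 234.71064459143167
{'clock': 0.1, 'q': [1.173, 0.69, -0.195, 1.566, 0.157, 0.903, -0.215], 'qd': [-0.001, -0.002, 0.0, -0.003, 0.002, -0.001, -0.0], 'joint_torque': [-0.004, -52.85, -1.272, -15.384, -0.053, 0.002, 0.0], 'tool_pos': [0.261, -0.567, 0.257], 'eef_rot': [0.977, 0.214, -0.0, -0.001], 'contact_force': [-0.01, -0.561, 0.386], 'moment': [-0.018, -0.038, 0.014], 'finger_force': 0.0, 'opening': 1.001} 0.019
```

View pics/top0.png

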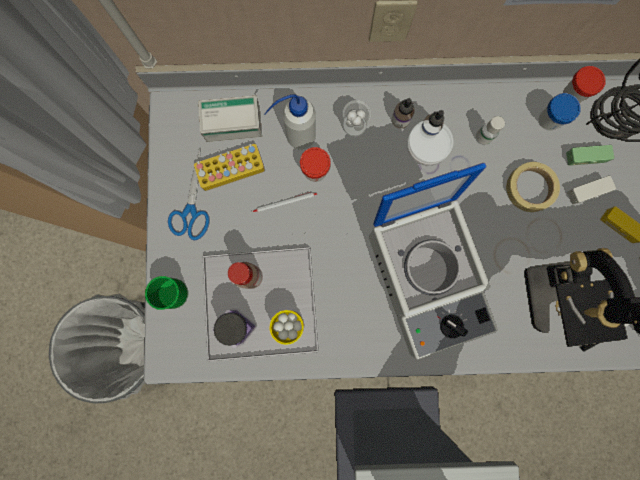

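View pics/side0.png

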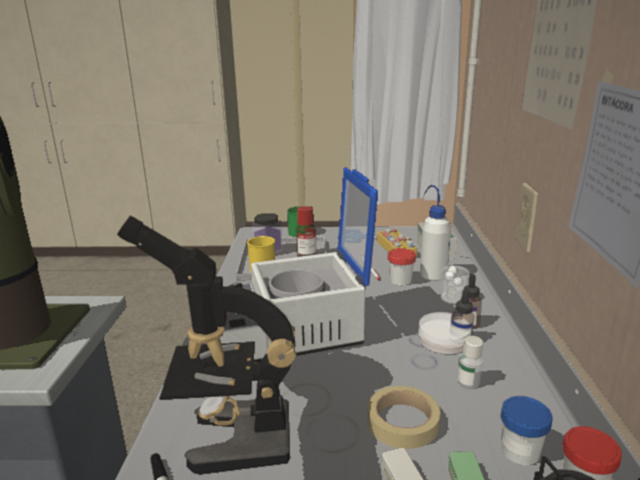

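Top view: cup (yellow, with balls) around (287,327), stain jar (231,328), bottle (243,274), tray (205–317, 247–358), mill with jar at ~(432,266), dial ~(453,326), open hood (375–487, 165–222), specimen cup (315,163). I'll enlarge the work area next.

```bash
python3 - <<'E'
from h import *
im=cv2.imread('pics/top0.png')
a=cv2.resize(im[150:370,360:510],None,fx=2.7,fy=2.7,interpolation=cv2.INTER_CUBIC)
b=cv2.resize(im[235:370,195:330],None,fx=2.7,fy=2.7,interpolation=cv2.INTER_CUBIC)
o=np.zeros((594,405+365,3),np.uint8); o[:a.shape[0],:a.shape[1]]=a; o[:b.shape[0],405:405+b.shape[1]]=b[:, :365]
cv2.imwrite('pics/c1.png',o)
s=np.load('pics/top0.npz')
for n,u,v,z in [('cuprim',287,327,.073),('jar',432,266,.108),('dialtop',453,326,.1145),('trayTL',205,249,.016),('trayTR',312,247,.016),('trayBR',317,352,.016),('trayBL',209,358,.016),('bot',240,273,.125),('stain',229,328,.099),('spec',315,163,.068)]: print(n,np.round(ray(s,u,v,z),3))
E
```

```text
cuprim [0.431 0.281 0.073]
jar [0.535 0.011 0.108]
dialtop [ 0.427 -0.018  0.115]
trayTL [0.589 0.449 0.016]
trayTR [0.588 0.231 0.016]
trayBR [0.378 0.226 0.016]
trayBL [0.372 0.44  0.016]
bot [0.531 0.359 0.125]
stain [0.434 0.384 0.099]
spec [0.748 0.22  0.068]
```

View pics/c1.png

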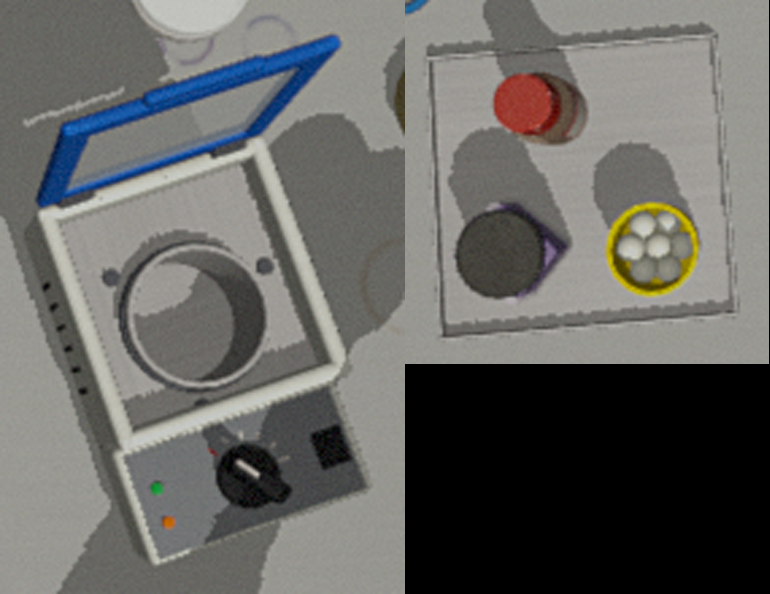

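Crop (2.7x): well wall corners at (47,212), (262,147), (342,368), (127,440); jar rim centre (193,316); deck front corners (155,562), (368,487); dial pointer from (258,475) to (235,460), pointing up-left. The cup rim centre is at (653,249) in the right half. Next I'll fit the mill pose from these.

```bash
python3 - <<'E'
from h import *
from scipy.optimize import least_squares
s=np.load('pics/top0.npz')
c=lambda u,v:(360+u/2.7,150+v/2.7)
P=[((.128,.0825,.118),c(47,212)),((.128,-.0825,.118),c(262,147)),((-.044,-.0825,.118),c(342,368)),((-.044,.0825,.118),c(127,440)),((.025,0,.108),c(193,316)),((-.128,.0825,.075),c(155,562)),((-.128,-.0825,.075),c(368,487))]
def W(p,m): c_,s_=np.cos(p[2]),np.sin(p[2]); return np.array([p[0]+c_*m[0]-s_*m[1],p[1]+s_*m[0]+c_*m[1],m[2]])
f=lambda p:np.ravel([np.array(proj(s,W(p,m)))-q for m,q in P])
r_=least_squares(f,[.5,0,.33]);p=r_.x;print('mill',p,np.degrees(p[2]),np.round(r_.fun,1))
for n,m in dict(jar=(.025,0,.108),dial=(-.09,0,.1075),hinge=(.1265,0,.1195)).items(): print(n,np.round(W(p,m),4))
for a in (1.62,1.7,1.8):
    m=(.1265-.169*np.cos(a)+.009*np.sin(a),0,.1195+.169*np.sin(a)+.009*np.cos(a)); u=proj(s,W(p,m)); print(a,np.round(W(p,m),3),((u[0]-360)*2.7,(u[1]-150)*2.7))
d=W(p,(-.09,0,.1145))
for a in range(20,100,10):
    q=[proj(s,d+k*np.array([np.cos(np.radians(a)),np.sin(np.radians(a)),0])) for k in(.021,-.021)]
    print(a,[np.round(((u-360)*2.7,(v-150)*2.7)) for u,v in q])
print('cup',ray(s,195+(653-405)/2.7,235+249/2.7,.073))
E
```

```text
mill [0.51126471 0.00148138 0.28820923] 16.51317260730278 [-4.4 -2.3  0.6 -5.6  4.3  1.6 -2.7  3.8  1.9 -0.9 -2.1  1.7  2.3  1.3]
jar [0.5352 0.0086 0.108 ]
dial [ 0.425  -0.0241  0.1075]
hinge [0.6325 0.0374 0.1195]
1.62 [0.649 0.042 0.288] (np.float64(203.10359512884833), np.float64(81.65877734323021))
1.7 [0.662 0.046 0.286] (np.float64(193.93280188924456), np.float64(60.04848930642586))
1.8 [0.678 0.051 0.282] (np.float64(182.1631589730874), np.float64(34.634511143781225))
20 [array([247., 448.]), array([273., 508.])]
30 [array([242., 450.]), array([278., 505.])]
40 [array([238., 454.]), array([282., 502.])]
50 [array([234., 458.]), array([286., 498.])]
60 [array([231., 463.]), array([288., 493.])]
70 [array([229., 468.]), array([290., 488.])]
80 [array([228., 473.]), array([291., 483.])]
90 [array([228., 479.]), array([292., 477.])]
cup [0.43082393 0.28095438 0.073     ]
```

{"name": "step_arm", "arguments": {"steps": [[[0,0,-4],[0,0,0]],[[0,-6,-4],[0,0,0]],[[0,-6,0],[0,0,0]],[[0,-6,0],[0,0,0]],[[0,-6,0],[0,0,0]],[[0,-6,0],[0,0,0]],[[0,-6,0],[0,0,0]]], "claw": 1}}

```text
clock: 0.98
tool_pos: [0.1133, -0.246, 0.3322]
eef_rot: [0.977, 0.214, -0.0, -0.0]
contact_force: [0.0, 0.4, 1.1]
opening: 1.002
finger_force: 0.0
```

```bash
cat >> h.py <<'E'
from scipy.spatial.transform import Rotation as Ro
def rel(target_pos, yaxis=None, zaxis=None):
    "prints turn (deg, tool axes now) and shifts (cm) in current and in turned tool axes"
    st=sensors.get_state(); R=Ro.from_quat(st['eef_rot']); p=np.array(st['tool_pos'])
    d=np.array(target_pos)-p
    print('clock',round(st['clock'],2),'pos',np.round(p,4),'q',np.round(st['q'],2),'F',np.round(st['contact_force'],1),'open',round(st['opening'],3))
    print('shift now-axes cm',np.round(100*R.inv().apply(d),2))
    if zaxis is not None:
        z=np.array(zaxis,float);z/=np.linalg.norm(z);y=np.array(yaxis,float);y-=z*(y@z);y/=np.linalg.norm(y)
        T=Ro.from_matrix(np.c_[np.cross(y,z),y,z]); w=(R.inv()*T).as_rotvec(degrees=True)
        print('turn',np.round(w,1),'|',round(np.linalg.norm(w),1),'shift after turn',np.round(100*T.inv().apply(d),2))
E
python3 - <<'E'
from h import *
from scipy.optimize import least_squares
s=np.load('pics/top0.npz')
c=lambda u,v:(360+u/2.7,150+v/2.7)
P=[((-.044,-.0825,.118),c(342,368)),((-.044,.0825,.118),c(127,440)),((.025,0,.108),c(193,316)),((-.128,.0825,.075),c(155,562)),((-.128,-.0825,.075),c(368,487)),((-.09,0,.0845),c(247,477))]
def W(p,m): c_,s_=np.cos(p[2]),np.sin(p[2]); return np.array([p[0]+c_*m[0]-s_*m[1],p[1]+s_*m[0]+c_*m[1],m[2]])
f=lambda p:np.ravel([np.array(proj(s,W(p,m)))-q for m,q in P])
r_=least_squares(f,[.5,0,.33]);p=r_.x;print('mill',p,np.degrees(p[2]),np.round(r_.fun,1))
for n,m in dict(jar=(.025,0,.108),dial=(-.09,0,.1145),disc=(-.09,0,.0845),rl=(.128,.0825,.118),rr=(.128,-.0825,.118)).items(): u=proj(s,W(p,m));print(n,np.round(W(p,m),4),((u[0]-360)*2.7,(u[1]-150)*2.7))
rel([.4,.1,.33],[1,0,0],[0,1,-1])
E
```

```text
mill [0.51315962 0.00338936 0.30217082] 17.313112666142576 [ 3.2 -0.2 -3.2  3.3  0.6 -1.9 -2.   0.9  1.9 -0.6 -0.4 -1.7]
jar [0.537  0.0108 0.108 ] (np.float64(194.57917817613998), np.float64(310.8948578100821))
dial [ 0.4272 -0.0234  0.1145] (np.float64(258.4989309886447), np.float64(474.42366726095855))
disc [ 0.4272 -0.0234  0.0845] (np.float64(245.85511022876221), np.float64(472.3033284860086))
rl [0.6108 0.1202 0.118 ] (np.float64(30.366326526075103), np.float64(205.40789415959443))
rr [ 0.6599 -0.0373  0.118 ] (np.float64(257.63007452683803), np.float64(128.37721172119484))
clock 0.97 pos [ 0.1133 -0.246   0.3322] q [ 1.22  0.1  -0.28  2.36  0.04  0.68 -0.23] F [0.  0.4 1.1] open 1.002
shift now-axes cm [ 40.52 -19.43   0.22]
turn [ 25.6  39.9 -61.7] | 77.8 shift after turn [24.31 28.67 24.62]
```

{"name": "step_arm", "arguments": {"steps": [[[5.5,-2.6,0],[0,0,0]],[[5.5,-2.6,0],[0,0,0]],[[5.5,-2.6,0],[0,0,0]],[[5.5,-2.6,0],[0,0,0]],[[5.5,-2.6,0],[0,0,0]],[[5.5,-2.6,0],[0,0,-10]],[[0,0,0],[0,0,-10]],[[0,0,0],[0,0,-10]],[[0,0,0],[0,0,-10]],[[0,0,0],[0,0,-10]],[[0,0,0],[0,0,-10]],[[0,0,0],[0,0,-5]]]}}

```text
clock: 2.48
tool_pos: [0.3484, 0.0316, 0.3322]
eef_rot: [0.707, 0.707, -0.0, -0.0]
contact_force: [0.6, 0.3, -0.5]
opening: 0.998
finger_force: 0.0
```

```bash
python3 - <<'E'
from h import *
from scipy.optimize import least_squares
s=np.load('pics/top0.npz')
c=lambda u,v:(360+u/2.7,150+v/2.7)
i=.006
P=[((.128-i,.0825-i,.118),c(47,212)),((.128-i,-.0825+i,.118),c(262,147)),((-.044+i,-.0825+i,.118),c(342,368)),((-.044+i,.0825-i,.118),c(127,440)),((.025,0,.108),c(193,316)),((-.128+.003,.0825-.003,.075),c(155,562)),((-.125,-.0795,.075),c(368,487)),((-.09,0,.0845),c(247,477))]
def W(p,m): c_,s_=np.cos(p[2]),np.sin(p[2]); return np.array([p[0]+c_*m[0]-s_*m[1],p[1]+s_*m[0]+c_*m[1],m[2]])
f=lambda p:np.ravel([np.array(proj(s,W(p,m)))-q for m,q in P])
r_=least_squares(f,[.5,0,.33]);p=r_.x;print('mill',p,np.degrees(p[2]),np.round(r_.fun,1))
for n,m in dict(jar=(.025,0,.108),dial=(-.09,0,.1145),hinge=(.1265,0,.1195)).items(): u=proj(s,W(p,m));print(n,np.round(W(p,m),4))
E
```

```text
mill [0.5102121  0.00130951 0.28834226] 16.520794295449146 [-0.1  0.3 -1.2 -1.1  0.1  0.  -0.5  0.1  2.  -0.4 -0.9  0.1  0.4  0.8
  0.2  0.1]
jar [0.5342 0.0084 0.108 ]
dial [ 0.4239 -0.0243  0.1145]
hinge [0.6315 0.0373 0.1195]
```

{"name": "step_arm", "arguments": {"steps": [[[0,0,0],[0,10,0]],[[0,0,0],[0,10,0]],[[0,0,0],[0,10,0]],[[0,0,0],[0,10,0]],[[0,0,0],[0,5,0]],[[0,0,0],[0,0,0]]]}}

```text
clock: 3.22
tool_pos: [0.3485, 0.0309, 0.3315]
eef_rot: [0.656, 0.65, 0.272, -0.271]
contact_force: [0.3, 0.4, 0.1]
opening: 1.001
finger_force: 0.0
```

```bash
python3 - <<'E'
from h import *
rel([.43,.281,.053],[1,0,0],[0,1,-1])
E
```

```text
clock 3.23 pos [0.3485 0.0309 0.3315] q [ 1.17  0.76 -1.35  2.21 -0.08  0.65 -0.02] F [0.3 0.4 0.1] open 1.001
shift now-axes cm [-2.05  8.05 37.4 ]
turn [ 0.2 -0.2 -0.4] | 0.5 shift after turn [-2.01  8.15 37.38]
```

{"name": "step_arm", "arguments": {"steps": [[[-0.4,1.6,5.5],[0,0,0]],[[-0.4,1.6,5.5],[0,0,0]],[[-0.4,1.6,5.5],[0,0,0]],[[-0.4,1.6,5.5],[0,0,0]],[[-0.4,1.6,5.5],[0,0,0]],[[0,0,0],[0,0,0]]]}}

```text
clock: 3.98
tool_pos: [0.4263, 0.189, 0.1518]
eef_rot: [0.652, 0.655, 0.268, -0.273]
contact_force: [0.6, 0.5, 0.5]
opening: 0.999
finger_force: 0.0
```

```bash
python3 - <<'E'
from h import *
rel([.431,.281,.053],[1,0,0],[0,1,-1])
snap('top','t1')
im=cv2.imread('pics/t1.png')[150:400,180:520]; cv2.imwrite('pics/t1c.png',cv2.resize(im,None,fx=2,fy=2))
E
```

```text
clock 3.98 pos [0.4263 0.189  0.1518] q [ 0.52  1.05 -0.97  2.25  0.32  0.04 -0.4 ] F [0.6 0.5 0.5] open 0.999
shift now-axes cm [-0.48  0.59 13.49]
turn [-0.5  0.   0.1] | 0.5 shift after turn [-0.48  0.47 13.49]
```

View pics/t1c.png

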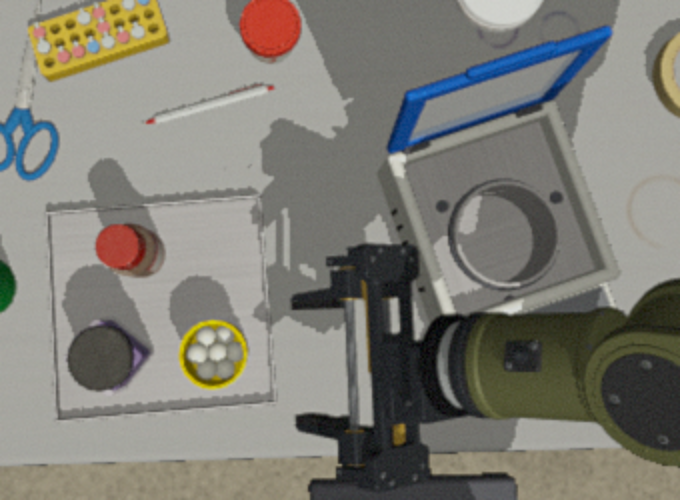

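The picture shows the open gripper right of the tray, in line with the cup (crop 213,353). Joint 6 is at its lower limit, so I'll identify the kinematics before choosing the grasp direction.

```bash
cat > kin.py <<'E'
import numpy as np, itertools
from scipy.spatial.transform import Rotation as Ro
from scipy.optimize import least_squares
D=[([1.173,.69,-.195,1.566,.157,.903,-.215],[.261,-.567,.257],[.977,.214,0,-.001]),
([1.22,.1,-.28,2.36,.04,.68,-.23],[.1133,-.246,.3322],[.977,.214,0,0]),
([1.17,.76,-1.35,2.21,-.08,.65,-.02],[.3485,.0309,.3315],[.656,.65,.272,-.271]),
([.52,1.05,-.97,2.25,.32,.04,-.4],[.4263,.189,.1518],[.652,.655,.268,-.273])]
def fk(q,L,sg=1,pts=False):
    # L: 0 shoulder z,1 upper,2 fore,3 tool,4 a_elbow1,5 a_elbow2,6 a_wrist ; joint axes z/y
    R=Ro.identity();p=np.zeros(3);out=[]
    tr=[(0,0,L[0]),None,(0,0,L[1]),None,(0,0,L[2]),None,(0,0,L[3])]
    offs=[(0,0,0),(0,0,0),(L[4],0,L[1]),(L[5],0,0),(0,0,L[2]),(L[6],0,0),(0,0,L[3])]
    p=np.array([0,0,L[0]])
    for i in range(7):
        R=R*(Ro.from_euler('z',SG[i]*q[i]) if i%2==0 else Ro.from_euler('y',SG[i]*q[i]))
        p=p+R.apply(offs[i]); out.append(p.copy())
    return (p,R,out)
SG=[-1,1,-1,1,-1,1,-1]
E
python3 - <<'E'
import kin; from kin import *
best=[]
for s in itertools.product([1,-1],repeat=4):
    kin.SG=[s[0],1,s[1],1,s[2],1,s[3]]
    def f(x):
        o=[]
        for q,p,e in D:
            pp,R,_=fk(q,x); o+=list(pp-p); o+=list(.3*((Ro.from_quat(e)).inv()*R*Ro.from_euler('z',x[7])).as_rotvec())
        return o
    r=least_squares(f,[.34,.42,.4,.2,0,0,0,0]); best.append((r.cost,s,r.x,r.fun))
best.sort(key=lambda b:b[0])
for b in best[:3]: print(b[0],b[1],np.round(b[2],3))
print(np.round(best[0][3],3))
E
```

```text
0.0019530622711881236 (-1, -1, -1, -1) [ 0.304  0.585  0.356  0.286 -0.009 -0.011  0.027  1.569]
0.012712707116559266 (-1, -1, 1, 1) [ 0.296  0.533  0.36   0.208 -0.011  0.026 -0.03   1.809]
0.014854745550643393 (-1, -1, -1, 1) [ 0.304  0.585  0.356  0.286 -0.009 -0.011  0.027  2.001]
[ 0.034  0.023  0.005  0.    -0.    -0.001  0.03   0.034 -0.    -0.002
  0.001 -0.     0.001 -0.004  0.004 -0.001  0.    -0.     0.007  0.005
 -0.008 -0.002  0.001  0.001]
```

```bash
cat > kin.py <<'E'
import numpy as np
from scipy.spatial.transform import Rotation as Ro
from scipy.optimize import least_squares
SG=np.array([-1,1,-1,1,-1,1,-1])
D=[([1.173,.69,-.195,1.566,.157,.903,-.215],[.261,-.567,.257]),
([1.22,.1,-.28,2.36,.04,.68,-.23],[.1133,-.246,.3322]),
([1.17,.76,-1.35,2.21,-.08,.65,-.02],[.3485,.0309,.3315]),
([.52,1.05,-.97,2.25,.32,.04,-.4],[.4263,.189,.1518])]
LO=np.array([-3.01,-.46,-1.47,.13,-1,.04,-2.66]);HI=np.array([3.01,2.08,1.51,2.56,4.14,2.09,2.66])
def fk(q,x):
    offs=[(x[4],0,x[0]),(0,x[5],0),(0,0,x[1]),(x[8],x[6],0),(0,0,x[2]),(x[9],x[7],0),(0,0,x[3])]
    R=Ro.identity();p=np.zeros(3);out=[]
    for i in range(7):
        R=R*Ro.from_euler('zy'[i%2],SG[i]*q[i]); p=p+R.apply(offs[i]); out.append(p)
    return p,R*Ro.from_euler('z',np.pi/2),out
def fit():
    x0=np.array([.32,.42,.4,.22,0,0,0,0,0,0])
    f=lambda x:np.concatenate([np.ravel([fk(q,x)[0]-p for q,p in D]),.005*(x-x0)])
    r=least_squares(f,x0); return r.x,r.fun
def ik(P,T,x,seeds=60,q0=None,seed=0):
    rng=np.random.default_rng(seed);res=[]
    for k in range(seeds):
        s=q0 if (q0 is not None and k==0) else LO+(HI-LO)*rng.uniform(.05,.95,7)
        s=np.clip(s,LO+.001,HI-.001)
        g=lambda q:np.concatenate([fk(q,x)[0]-P,.3*(T.inv()*fk(q,x)[1]).as_rotvec()])
        r=least_squares(g,s,bounds=(LO,HI),max_nfev=60)
        if np.linalg.norm(r.fun)<2e-3: res.append(r.x)
    return np.array(res)
def TR(y,z):
    z=np.array(z,float);z/=np.linalg.norm(z);y=np.array(y,float);y-=z*(y@z);y/=np.linalg.norm(y)
    return Ro.from_matrix(np.c_[np.cross(y,z),y,z])
E
python3 - <<'E'
from kin import *
x,f=fit(); print(np.round(x,3)); print(np.round(f[:12],4))
E
```

```text
[ 0.348  0.568  0.347  0.309 -0.003 -0.02  -0.032  0.005  0.001  0.   ]
[-0.0002 -0.     -0.0006  0.0008 -0.0003  0.0013 -0.0005  0.0003 -0.0005
 -0.0001  0.     -0.0001]
```

```bash
python3 - <<'E'
from kin import *
x,_=fit(); cup=np.array([.431,.281,.053])
for h in range(0,121,30):
  for b in (35,45,55,65):
    hh,bb=np.radians(h),np.radians(b); d=[np.cos(hh)*np.cos(bb),np.sin(hh)*np.cos(bb),-np.sin(bb)]
    y=[np.sin(hh),-np.cos(hh),0]
    S=ik(cup,TR(y,d),x,14)
    if len(S):
        m=np.min(np.minimum(S-LO,HI-S)[:,:6],axis=1); k=np.argmax(m); print(h,b,len(S),round(m[k],2),np.round(S[k],2),'elb',np.round(fk(S[k],x)[2][2],2))
    else: print(h,b,0)
E
```

```text
0 35 4 0.08 [-0.63  1.43 -0.89  2.47  2.02  2.01  1.53] elb [0.46 0.31 0.43]
0 45 1 0.07 [-1.18  1.19  0.16  2.49  2.48  1.01  0.93] elb [0.22 0.48 0.56]
0 55 2 0.17 [-0.62  1.08 -0.59  2.39  2.09  1.18  1.66] elb [0.42 0.27 0.61]
0 65 2 0.27 [-0.34  1.11 -0.92  2.29  1.88  1.16  2.07] elb [0.48 0.15 0.6 ]
30 35 0
30 45 0
30 55 1 0.06 [-0.07  1.46 -1.38  2.5   2.2   1.66  2.63] elb [0.56 0.02 0.41]
30 65 0
60 35 2 0.0 [ 0.01  1.38 -0.64  2.56  3.34  1.29  2.56] elb [ 0.55 -0.03  0.46]
60 45 1 0.04 [-0.01  1.25 -0.74  2.52  3.05  1.07  2.59] elb [ 0.54 -0.01  0.52]
60 55 1 0.11 [-0.14  1.1  -0.61  2.45  2.94  0.83  2.47] elb [0.5  0.05 0.61]
60 65 2 0.22 [-0.27  0.98 -0.48  2.34  2.81  0.53  2.46] elb [0.46 0.11 0.66]
90 35 6 0.24 [ 0.48  1.51 -1.17  2.19  2.22  0.28 -2.11] elb [ 0.49 -0.28  0.38]
90 45 8 0.31 [ 0.38  1.39 -1.16  2.2   2.1   0.39 -2.14] elb [ 0.51 -0.23  0.45]
90 55 8 0.37 [ 0.26  1.26 -1.08  2.19  1.98  0.44 -2.17] elb [ 0.51 -0.16  0.52]
90 65 7 0.4 [ 0.11  1.14 -0.98  2.16  1.78  0.46 -2.12] elb [ 0.51 -0.08  0.59]
120 35 5 0.5 [ 0.28  1.32 -0.85  1.83 -0.13  0.54  0.47] elb [ 0.52 -0.17  0.49]
120 45 8 0.43 [ 0.07  1.14 -0.55  1.9  -0.57  0.48  0.83] elb [ 0.51 -0.05  0.59]
120 55 5 0.41 [ 0.19  1.21 -0.94  1.93  0.63  0.45 -0.4 ] elb [ 0.51 -0.12  0.55]
120 65 8 0.42 [ 0.15  1.2  -1.05  1.96  1.04  0.59 -0.88] elb [ 0.52 -0.1   0.56]
```

```bash
cat > pour.py <<'E'
from kin import *
x,_=fit(); jar=np.array([.534,.008,.108])
def dirv(h,b): h,b=np.radians([h,b]); return np.array([np.cos(h)*np.cos(b),np.sin(h)*np.cos(b),-np.sin(b)])
def pose(h,b,phi,b0):
    d=dirv(h,b); hh=np.radians(h); T=TR([np.sin(hh),-np.cos(hh),0],d)*Ro.from_euler('z',phi,degrees=True)
    cz=T.apply([np.cos(np.radians(b0)),0,-np.sin(np.radians(b0))]); return T,cz
E
python3 - <<'E'
from pour import *
b0=38
for h in range(-150,181,30):
  for b in (5,20,35):
    for sg in (1,-1):
      c=(-np.cos(np.radians(70))*1-np.sin(np.radians(b0))*np.sin(np.radians(b)))/(np.cos(np.radians(b0))*np.cos(np.radians(b)))
      if abs(c)>1: continue
      T,cz=pose(h,b,sg*np.degrees(np.arccos(c)),b0)
      ch=cz.copy();ch[2]=0;ch/=np.linalg.norm(ch)
      P=np.array([*(jar-ch*.03)[:2],.21])
      S=ik(P,T,x,6)
      for q in S:
          p=fk(q,x)[2]; w=p[4]; e=p[2]
          # min clearance forearm
          bad=any((pt[1]<-.1 and pt[2]<.42 and pt[0]>.3) for pt in (w,.5*(w+e),e,.5*(w+P)))
          if not bad and e[2]>.3: print(h,b,sg*round(np.degrees(np.arccos(c))),'q',np.round(q,2),'w',np.round(w,2),'e',np.round(e,2),'m',np.round(ch,1)[:2],'lim',round(np.min(np.minimum(q-LO,HI-q)),2))
E
```

```text
-150 20 138 q [-0.23  1.2   0.02  1.11  0.31  2.01 -0.59] w [0.77 0.12 0.32] e [0.52 0.1  0.55] m [0.4 0.9] lim 0.08
-150 20 138 q [-0.52  1.36  0.85  1.14 -0.1   1.91 -0.03] w [0.77 0.12 0.32] e [0.49 0.26 0.47] m [0.4 0.9] lim 0.18
-150 20 138 q [-0.4   1.26  0.47  1.12  0.09  1.93 -0.3 ] w [0.77 0.12 0.32] e [0.5  0.19 0.52] m [0.4 0.9] lim 0.16
-150 20 -138 q [-0.35  1.2   0.22  1.16  0.17  1.95 -1.95] w [0.76 0.15 0.32] e [0.5  0.16 0.55] m [ 1.  -0.1] lim 0.14
-120 5 120 q [-0.42  1.26  0.04  1.26  0.69  1.96 -0.12] w [0.7  0.24 0.24] e [0.5  0.2  0.52] m [-0.3  1. ] lim 0.13
-120 5 120 q [-0.31  1.27 -0.21  1.25  0.8   2.08 -0.24] w [0.7  0.24 0.24] e [0.52 0.15 0.52] m [-0.3  1. ] lim 0.01
-120 5 120 q [-0.73  1.42  0.81  1.29  0.26  1.66  0.36] w [0.7  0.24 0.24] e [0.43 0.36 0.43] m [-0.3  1. ] lim 0.43
-120 5 -120 q [-0.5   1.24  0.1   1.36  0.6   1.89 -2.23] w [0.66 0.27 0.24] e [0.48 0.24 0.53] m [1.  0.2] lim 0.2
-120 5 -120 q [-0.53  1.24  0.16  1.37  0.57  1.85 -2.2 ] w [0.66 0.27 0.24] e [0.47 0.25 0.53] m [1.  0.2] lim 0.24
-120 5 -120 q [-0.82  1.43  0.88  1.39  0.
[... 4065 characters left out ...]
138 q [-0.1   1.23  0.13  1.04 -0.11  2.09 -0.8 ] w [ 0.8  -0.01  0.32] e [0.53 0.03 0.54] m [0.8 0.6] lim 0.0
180 20 138 q [-0.1   1.23  0.13  1.04 -0.11  2.09 -0.8 ] w [ 0.8  -0.01  0.32] e [0.53 0.03 0.54] m [0.8 0.6] lim 0.0
180 20 138 q [-0.1   1.23  0.13  1.04 -0.11  2.09 -0.8 ] w [ 0.8  -0.01  0.32] e [0.53 0.03 0.54] m [0.8 0.6] lim 0.0
180 20 -138 q [-0.1   1.23  0.02  1.04 -0.11  2.09 -2.36] w [0.8  0.02 0.32] e [0.53 0.03 0.54] m [ 0.8 -0.6] lim 0.0
180 20 -138 q [-0.1   1.23  0.02  1.04 -0.11  2.09 -2.36] w [0.8  0.02 0.32] e [0.53 0.03 0.54] m [ 0.8 -0.6] lim 0.0
180 20 -138 q [-0.1   1.23  0.02  1.04 -0.11  2.09 -2.36] w [0.8  0.02 0.32] e [0.53 0.03 0.54] m [ 0.8 -0.6] lim 0.0
```

The identified model shows that a grasp heading of about 105°, pitched 45°, is comfortable. For the pour, swinging the tool about the closing axis through vertical to heading ≈ -65° suits the arm and avoids the microscope.

```bash
python3 - <<'E'
from h import *; from pour import *
d=dirv(105,45); y=[np.sin(np.radians(105)),-np.cos(np.radians(105)),0]
rel(np.array([.431,.281,.053])-.10*d,y,d); rel([.431,.281,.053],y,d)
q=ik(np.array([.431,.281,.053]),TR(y,d),x,1,q0=np.array(sensors.get_state()['q'])); print(q)
for z,b,h in((.2,70,110),(.185,45,-70),(.175,20,-65)):
    T,cz=pose(h if h>0 else h,b,0 if h>0 else 180,45); 
    for s in ik(np.array([.545,-.018,z]),T,x,12): print(h,b,np.round(cz,2),np.round(s,2))
E
```

```text
clock 4.03 pos [0.4256 0.188  0.1522] q [ 0.52  1.05 -0.97  2.25  0.31  0.04 -0.39] F [-0.  -0.6  0.5] open 1.0
shift now-axes cm [-0.27  2.4   3.74]
turn [ 10.1  -0.  -10.6] | 14.7 shift after turn [-0.76  2.93  3.27]
clock 4.03 pos [0.4256 0.188  0.1522] q [ 0.52  1.05 -0.97  2.25  0.31  0.04 -0.39] F [-0.  -0.6  0.5] open 1.0
shift now-axes cm [-0.44  0.65 13.59]
turn [ 10.1  -0.  -10.6] | 14.7 shift after turn [-0.76  2.93 13.27]
[]
110 70 [-0.14  0.4   0.91] [ 0.77  1.17 -1.47  1.7   0.87  1.26 -0.46]
110 70 [-0.14  0.4   0.91] [ 0.37  0.77 -0.44  1.73 -0.03  0.82  0.4 ]
110 70 [-0.14  0.4   0.91] [ 0.53  0.84 -0.74  1.72  0.25  0.87  0.12]
110 70 [-0.14  0.4   0.91] [ 0.6   0.89 -0.89  1.71  0.39  0.91 -0.01]
110 70 [-0.14  0.4   0.91] [ 0.57  0.86 -0.82  1.71  0.33  0.89  0.05]
110 70 [-0.14  0.4   0.91] [ 0.6   0.89 -0.89  1.72  0.4   0.91 -0.02]
-70 45 [-0.34  0.94 -0.  ] [-0.91  1.    0.8   2.07  0.46  0.32 -0.48]
-70 45 [-0.34  0.94 -0.  ] [-0.24  0.83 -0.4   2.02  1.28  1.14 -1.27]
-70 45 [-0.34  0.94 -0.  ] [-0.41  0.81 -0.11  2.03  1.21  0.94 -1.22]
-70 45 [-0.34  0.94 -0.  ] [-0.76  0.89  0.48  2.05  0.94  0.52 -0.96]
-70 45 [-0.34  0.94 -0.  ] [-0.06  0.9  -0.7   2.01  1.34  1.38 -1.31]
-70 45 [-0.34  0.94 -0.  ] [ 0.21  1.22 -1.37  2.    1.48  2.03 -1.35]
-65 20 [-0.38  0.82 -0.42] [-0.21  1.15 -0.7   2.06  1.48  1.85 -1.59]
-65 20 [-0.38  0.82 -0.42] [-1.11  1.34  0.91  2.11  0.99  0.36 -1.22]
-65 20 [-0.38  0.82 -0.42] [-0.79  1.09  0.26  2.09  1.33  0.99 -1.54]
-65 20 [-0.38  0.82 -0.42] [-0.35  1.09 -0.46  2.07  1.44  1.62 -1.59]
-65 20 [-0.38  0.82 -0.42] [-0.19  1.16 -0.74  2.06  1.48  1.89 -1.6 ]
```

{"name": "step_arm", "arguments": {"steps": [[[0,0,0],[5,0,-5.3]],[[0,0,0],[5.1,0,-5.3]],[[-0.4,1.5,1.6],[0,0,0]],[[-0.4,1.4,1.6],[0,0,0]],[[0,0,0],[0,0,0]],[[0,0,0],[0,0,0]]]}}

```text
clock: 4.78
tool_pos: [0.4482, 0.2112, 0.1231]
eef_rot: [0.563, 0.732, 0.233, -0.305]
contact_force: [0.1, -0.5, -0.1]
opening: 0.999
finger_force: 0.0
```

```bash
python3 - <<'E'
from h import *; from pour import *
d=dirv(105,45); y=[np.sin(np.radians(105)),-np.cos(np.radians(105)),0]
rel([.431,.281,.053],y,d)
E
```

```text
clock 4.78 pos [0.4482 0.2112 0.1231] q [ 0.48  1.18 -1.05  2.03  0.41  0.37 -0.29] F [ 0.1 -0.5 -0.1] open 0.999
shift now-axes cm [ 0.11  0.15 10.04]
turn [-0.  -0.1 -0.2] | 0.2 shift after turn [ 0.12  0.15 10.04]
```

{"name": "step_arm", "arguments": {"steps": [[[0.1,0.15,3.5],[0,0,0]],[[0,0,3],[0,0,0]],[[0,0,2],[0,0,0]],[[0,0,1.5],[0,0,0]],[[0,0,0],[0,0,0]],[[0,0,0],[0,0,0]]]}}

```text
clock: 5.52
tool_pos: [0.4326, 0.2802, 0.0536]
eef_rot: [0.564, 0.732, 0.234, -0.304]
contact_force: [0.4, 0.5, 0.3]
opening: 1.0
finger_force: 0.0
```

```bash
python3 - <<'E'
from h import *
rel([.431,.281,.053])
snap('top','t2'); snap('side','s2')
a=cv2.imread('pics/t2.png')[220:370,190:360]; b=cv2.imread('pics/s2.png')[190:310,220:340]
o=np.zeros((400,760,3),np.uint8); a=cv2.resize(a,None,fx=2.3,fy=2.3); b=cv2.resize(b,None,fx=3,fy=3); o[:a.shape[0],:a.shape[1]]=a; o[:b.shape[0],395:395+b.shape[1]]=b; cv2.imwrite('pics/c2.png',o)
E
```

```text
clock 5.53 pos [0.4326 0.2802 0.0536] q [ 0.28  1.26 -0.9   2.05  0.45  0.13 -0.34] F [0.4 0.5 0.3] open 1.0
shift now-axes cm [ 0.04 -0.14  0.13]
```

View pics/c2.png

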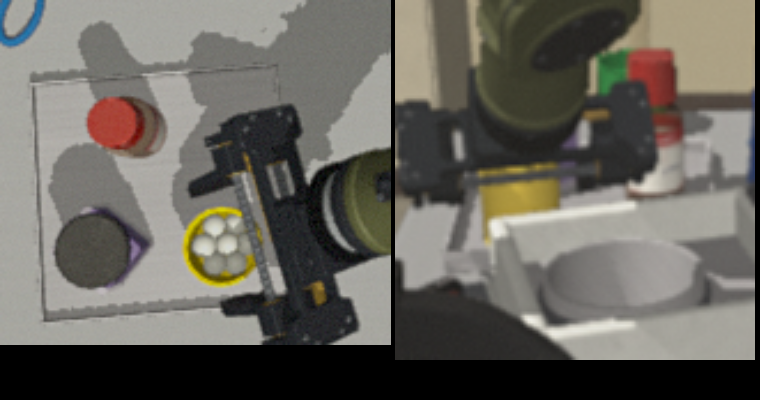

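The fingers straddle the cup (crop 222,245) evenly, with nothing touched. I'll close the gripper now.

{"name": "step_arm", "arguments": {"steps": [[[0,0,0],[0,0,0]],[[0,0,0],[0,0,0]],[[0,0,0],[0,0,0]],[[0,0,0],[0,0,0]],[[0,0,0],[0,0,0]],[[0,0,0],[0,0,0]]], "claw": -1, "grip_force": 35}}

```text
clock: 6.38
tool_pos: [0.4322, 0.2805, 0.0533]
eef_rot: [0.563, 0.732, 0.233, -0.304]
contact_force: [-0.4, -1.4, 2.2]
opening: 0.68
finger_force: 34.8
```

{"name": "step_arm", "arguments": {"steps": [[[1,0,-1],[0,0,0]],[[2,0,-2],[0,0,0]],[[3,0,-3],[0,0,0]],[[3,0,-3],[0,0,0]],[[2,0,-2],[0,0,0]],[[1,0,-1],[0,0,0]],[[0,0,0],[0,-6,0]],[[0,0,0],[0,-8,0]],[[0,0,0],[0,-6,0]],[[0,0,0],[0,0,0]]]}}

```text
clock: 7.62
tool_pos: [0.4316, 0.2825, 0.2241]
eef_rot: [0.593, 0.775, 0.133, -0.172]
contact_force: [0.1, 0.4, -1.4]
opening: 0.68
finger_force: 34.9
```

```bash
python3 - <<'E'
from h import *; from pour import *
d=dirv(110,65); y=[np.sin(np.radians(110)),-np.cos(np.radians(110)),0]
rel([.545,-.018,.22],y,d)
snap('top','t3'); snap('side','s3')
a=cv2.imread('pics/t3.png')[220:370,190:360]; b=cv2.imread('pics/s3.png')[130:310,200:380]
o=np.zeros((500,760,3),np.uint8); a=cv2.resize(a,None,fx=2.2,fy=2.2); b=cv2.resize(b,None,fx=2.1,fy=2.1); o[:a.shape[0],:a.shape[1]]=a; o[:b.shape[0],380:380+b.shape[1]]=b; cv2.imwrite('pics/c3.png',o)
E
```

```text
clock 7.62 pos [0.4316 0.2825 0.2241] q [ 0.11  0.76 -0.89  2.01  0.33  0.47 -0.6 ] F [ 0.1  0.4 -1.4] open 0.68
shift now-axes cm [-29.13   3.11 -13.17]
turn [ 2.2 -0.1 -4.4] | 4.9 shift after turn [-29.28   0.38 -13.2 ]
```

View pics/c3.png

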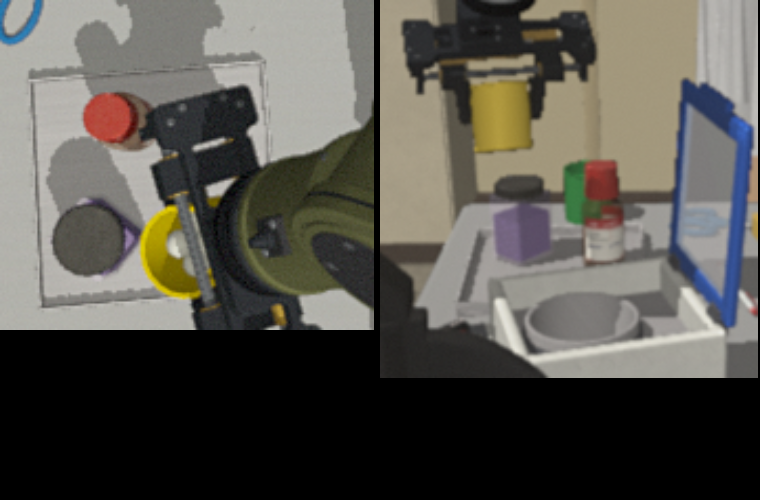

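The cup is lifted cleanly at (500,115), with the bottle and stain jar unmoved. Next I'll carry it over the jar.

{"name": "step_arm", "arguments": {"steps": [[[-1.5,0.2,-0.7],[0,0,0]],[[-3.2,0.3,-1.4],[0,0,0]],[[-3.8,0.4,-1.7],[0,0,0]],[[-4,0.4,-1.8],[0,0,0]],[[-4,0.4,-1.8],[0,0,0]],[[-4,0.4,-1.8],[0,0,0]],[[-3.8,0.4,-1.7],[0,0,0]],[[-3.3,0.4,-1.5],[0,0,0]],[[-1.5,0.2,-0.8],[0,0,0]],[[0,0,0],[0,0,0]]]}}

```text
clock: 8.98
tool_pos: [0.5442, -0.0216, 0.2182]
eef_rot: [0.597, 0.772, 0.132, -0.173]
contact_force: [0.7, 0.6, -2.1]
opening: 0.684
finger_force: 34.9
```

```bash
python3 - <<'E'
from h import *; from pour import *
d=dirv(110,90-.01); y=[np.sin(np.radians(115)),-np.cos(np.radians(115)),0]
rel([.545,-.018,.20],y,[0,0,-1])
E
```

```text
clock 8.97 pos [ 0.5442 -0.0216  0.2182] q [ 0.69  0.92 -1.    1.7   0.38  0.95 -0.08] F [ 0.7  0.6 -2.1] open 0.684
shift now-axes cm [-0.48  0.17  1.79]
turn [  2.2 -25.1 -10.2] | 27.2 shift after turn [0.29 0.22 1.82]
```

{"name": "step_arm", "arguments": {"steps": [[[0,0,0.6],[0.7,-8.4,-3.4]],[[0,0,0.6],[0.7,-8.4,-3.4]],[[0,0,0.6],[0.7,-8.4,-3.4]],[[0,0,0],[0,0,0]],[[0,0,0],[0,-5,0]],[[0,0,0],[0,-5,0]],[[0,0,0],[0,-5,0]],[[0,0,0],[0,-5,0]],[[0,0,0],[0,-5,0]],[[0,0,0],[0,-5,0]]]}}

```text
clock: 10.22
tool_pos: [0.5424, -0.016, 0.2012]
eef_rot: [0.519, 0.814, -0.14, 0.219]
contact_force: [-0.4, -0.3, -1.7]
opening: 0.688
finger_force: 34.9
```

```bash
python3 - <<'E'
from h import *; from pour import *
hh=np.radians(-65); rel([.543,-.018,.178],[-np.sin(hh),np.cos(hh),0],dirv(-65,18))
E
```

```text
clock 10.22 pos [ 0.5424 -0.016   0.2012] q [-0.09  0.71 -0.41  2.04  1.19  0.87 -0.98] F [-0.4 -0.3 -1.7] open 0.688
shift now-axes cm [ 0.98 -0.03  2.11]
turn [  0.  -41.9  -0. ] | 41.9 shift after turn [ 2.14 -0.03  0.92]
```

{"name": "step_arm", "arguments": {"steps": [[[0.3,0,0.7],[0,-5,0]],[[0.4,0,0.7],[0,-5,0]],[[0.5,0,0.6],[0,-5,0]],[[0,0,0],[0,-6,0]],[[0,0,0],[0,-7,0]],[[0,0,0],[0,-7,0]],[[0,0,0],[0,-7,0]],[[0,0,0],[0,0,0]],[[0,0,0],[0,0,0]],[[0,0,0],[0,0,0]]]}}

```text
clock: 11.48
tool_pos: [0.5438, -0.0182, 0.1794]
eef_rot: [0.435, 0.681, -0.315, 0.497]
contact_force: [-0.4, 0.1, -0.6]
opening: 0.687
finger_force: 34.9
```

```bash
python3 - <<'E'
from h import *; from pour import *
hh=np.radians(-65); rel([.543,-.018,.178],[-np.sin(hh),np.cos(hh),0],dirv(-65,18))
snap('side','s4')
b=cv2.imread('pics/s4.png')[180:360,220:400]; a=snap('top','t4')['img'][:,:,::-1][190:330,360:500]
o=np.zeros((500,770,3),np.uint8); b=cv2.resize(b,None,fx=2.2,fy=2.2); a=cv2.resize(a,None,fx=2.6,fy=2.6);o[:b.shape[0],:b.shape[1]]=b; o[:a.shape[0],400:400+a.shape[1]]=a; cv2.imwrite('pics/c4.png',o)
E
```

```text
clock 11.47 pos [ 0.5438 -0.0182  0.1794] q [-0.54  1.07 -0.14  2.1   1.41  1.38 -1.61] F [-0.4  0.1 -0.6] open 0.687
shift now-axes cm [ 0.15 -0.06 -0.  ]
turn [ 0.1  0.1 -0.1] | 0.2 shift after turn [ 0.15 -0.06 -0.  ]
```

View pics/c4.png

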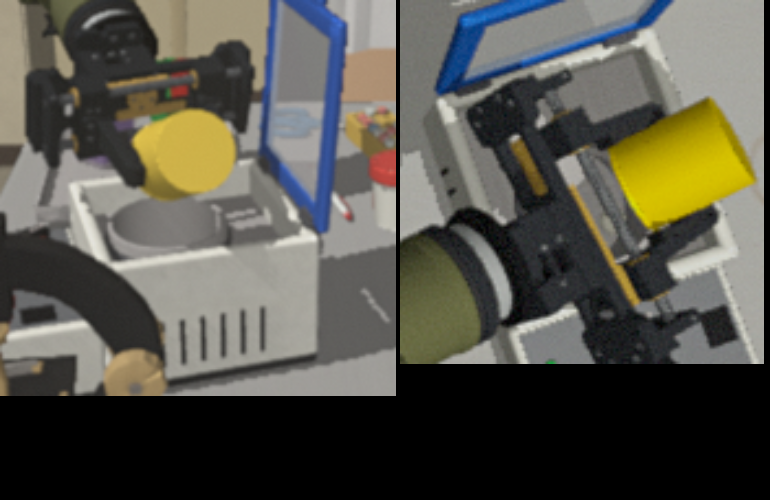

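Weight is down to the empty cup's 0.6 N and nothing shows on the plate or walls. I'll raise, swing back and look into the jar.

{"name": "step_arm", "arguments": {"steps": [[[0,0,0],[0,-6,0]],[[0,0,0],[0,0,0]],[[0,0,0],[0,6,0]],[[-3,0,-1],[0,0,0]],[[-3,0,-1],[0,10,0]],[[0,0,0],[0,10,0]],[[0,0,0],[0,10,0]],[[0,0,0],[0,10,0]],[[0,0,0],[0,10,0]],[[0,0,0],[0,10,0]],[[0,0,0],[0,10,0]],[[0,0,0],[0,0,0]]]}}

```text
clock: 13.08
tool_pos: [0.5437, -0.0225, 0.2423]
eef_rot: [0.54, 0.841, -0.01, 0.018]
contact_force: [-0.6, 0.2, -1.3]
opening: 0.685
finger_force: 34.9
```

```bash
python3 - <<'E'
from h import *; from pour import *
hh=np.radians(105); y=[np.sin(hh),-np.cos(hh),0]; d=dirv(105,45)
rel([.432,.2805,.17],y,d)
E
```

```text
clock 13.07 pos [ 0.5437 -0.0225  0.2423] q [ 0.33  0.66 -0.66  1.83  0.59  0.84 -0.21] F [-0.6  0.2 -1.3] open 0.685
shift now-axes cm [32.47  2.42  5.9 ]
turn [-3.5 47.2  9.2] | 48.2 shift after turn [17.63 -2.95 27.85]
```

{"name": "step_arm", "arguments": {"steps": [[[4,0.3,0],[0,0,0]],[[5.5,0.4,0],[0,0,0]],[[5.8,0.4,0],[0,0,0]],[[5.8,0.4,0],[0,0,0]],[[5.8,0.4,0],[0,0,0]],[[5.5,0.5,0],[-0.7,9.4,1.8]],[[0,0,0],[-0.7,9.4,1.8]],[[0,0,0],[-0.7,9.4,1.8]],[[0,0,0],[-0.7,9.4,1.9]],[[0,0,0],[-0.7,9.6,1.9]],[[0,0,0],[0,0,0]],[[0,0,0],[0,0,0]]]}}

```text
clock: 14.58
tool_pos: [0.4258, 0.2884, 0.2304]
eef_rot: [0.557, 0.738, 0.231, -0.305]
contact_force: [0.0, -0.8, -0.7]
opening: 0.687
finger_force: 34.9
```

```bash
python3 - <<'E'
from h import *; from pour import *
hh=np.radians(105); y=[np.sin(hh),-np.cos(hh),0]; d=dirv(105,45)
rel([.432,.2805,.055],y,d)
snap('side','s5')
b=cv2.imread('pics/s5.png')[130:330,200:400]; a=snap('top','t5')['img'][:,:,::-1][150:370,190:500]
o=np.zeros((600,790,3),np.uint8); b=cv2.resize(b,None,fx=1.7,fy=1.7); a=cv2.resize(a,None,fx=1.45,fy=1.45);o[:b.shape[0],:b.shape[1]]=b; o[:a.shape[0],340:340+a.shape[1]]=a
j=cv2.resize(cv2.imread('pics/t5.png')[235:300,395:470],None,fx=3.5,fy=3.5,interpolation=cv2.INTER_CUBIC); o[345:345+j.shape[0],20:20+j.shape[1]]=j; cv2.imwrite('pics/c5.png',o)
E
```

```text
clock 14.57 pos [0.4258 0.2884 0.2304] q [ 0.37  0.99 -1.16  2.04  0.26  0.39 -0.4 ] F [ 0.  -0.8 -0.7] open 0.687
shift now-axes cm [-13.05   0.36  11.75]
turn [-0.6  0.1  0.7] | 0.9 shift after turn [-13.06   0.39  11.74]
```

View pics/c5.png

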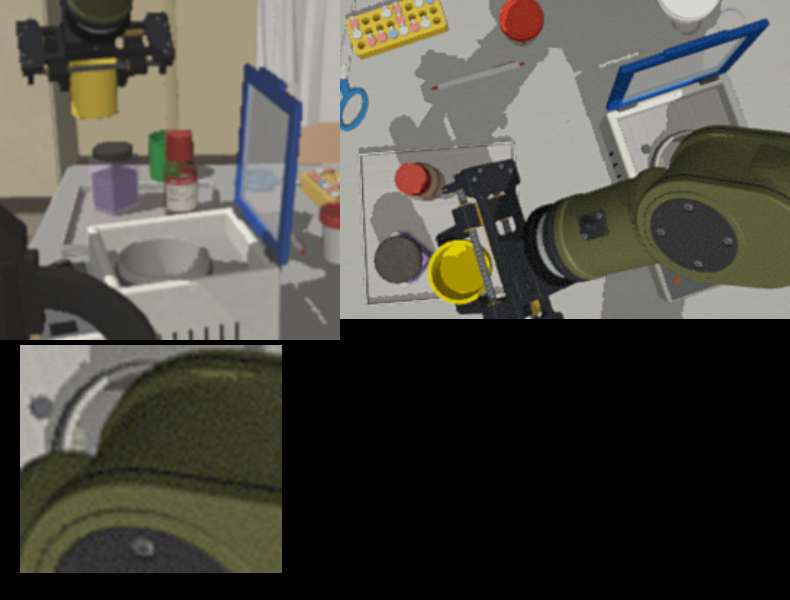

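The cup is empty (crop 460,270) and close to upright; bottle and stain jar are in place. Now I'll set it down.

{"name": "step_arm", "arguments": {"steps": [[[-2,0.2,1.8],[-0.3,0,0.3]],[[-3,0.1,2.7],[-0.3,0,0.3]],[[-3,0.1,2.7],[0,0,0]],[[-2.2,0,2],[0,0,0]],[[-1.4,0,1.2],[0,0,0]],[[-0.8,0,0.7],[0,0,0]],[[-0.4,0,0.4],[0,0,0]],[[-0.25,0,0.25],[0,0,0]],[[0,0,0],[0,0,0]],[[0,0,0],[0,0,0]]]}}

```text
clock: 15.92
tool_pos: [0.4335, 0.2793, 0.0546]
eef_rot: [0.564, 0.731, 0.234, -0.304]
contact_force: [-0.3, -0.6, 0.2]
opening: 0.683
finger_force: 34.9
```

```bash
python3 - <<'E'
from h import *
rel([.432,.2805,.0535])
E
```

```text
clock 15.93 pos [0.4335 0.2793 0.0546] q [ 0.28  1.25 -0.9   2.05  0.43  0.14 -0.31] F [-0.3 -0.6  0.2] open 0.683
shift now-axes cm [ 0.03 -0.12  0.18]
```

{"name": "step_arm", "arguments": {"steps": [[[-0.05,0,0.05],[0,0,0]],[[0,0,0],[0,0,0]]]}}

```text
clock: 16.18
tool_pos: [0.4334, 0.2792, 0.0535]
eef_rot: [0.564, 0.731, 0.234, -0.304]
contact_force: [-0.4, 0.3, -0.8]
opening: 0.686
finger_force: 34.9
```

{"name": "step_arm", "arguments": {"steps": [[[0,0,0],[0,0,0]],[[0,0,0],[0,0,0]],[[0,0,0],[0,0,0]],[[0,0,0],[0,0,0]],[[0,0,-1],[0,0,0]],[[0,0,-2],[0,0,0]],[[0,0,-4],[0,0,0]],[[0,0,-5],[0,0,0]],[[0,0,-5],[0,0,0]],[[0,0,0],[0,0,0]]], "claw": 1}}

```text
clock: 17.42
tool_pos: [0.4668, 0.1602, 0.1751]
eef_rot: [0.566, 0.73, 0.236, -0.302]
contact_force: [0.1, -0.3, -0.0]
opening: 0.997
finger_force: 0.0
```

```bash
cat >> pour.py <<'E'
MP=np.array([.5102,.0013,.2883])
def M(m): c,s=np.cos(MP[2]),np.sin(MP[2]); return np.array([MP[0]+c*m[0]-s*m[1],MP[1]+s*m[0]+c*m[1],m[2]])
def hood(a,r,n,y=0): return M((.1265-r*np.cos(a)+n*np.sin(a),y,.1195+r*np.sin(a)+n*np.cos(a)))
E
python3 - <<'E'
from h import *; from pour import *
s=np.load('pics/top0.npz')
for a in (1.62,1.68,1.74,1.8):
    print(a,[np.round(((u-360)*2.7,(v-150)*2.7)) for u,v in (proj(s,hood(a,.169,n,y)) for y in(.0815,-.0815) for n in(0,.009))])
q0=np.array(sensors.get_state()['q'])
for nm,P in (('swing',[.48,.22,.28]),('left',hood(1.8,.13,.045,.18)),('behind',hood(1.75,.13,.03,.05)),('mid',hood(.8,.14,.03,.05)),('shut',hood(0,.14,.03,.05))):
    for b in (30,):
        hh=np.radians(-73.5);T=TR([-np.sin(hh),np.cos(hh),0],dirv(-73.5,b)); S=ik(np.array(P),T,x,8)
        for k in S[:3]: print(nm,np.round(P,3),np.round(k,2),'w',np.round(fk(k,x)[2][4],2),'e',np.round(fk(k,x)[2][2],2))
rel([.48,.22,.28],[-np.sin(hh),np.cos(hh),0],dirv(-73.5,30))
E
```

```text
1.62 [array([ 68., 144.]), array([ 63., 129.]), array([349.,  54.]), array([343.,  39.])]
1.68 [array([ 62., 127.]), array([ 57., 112.]), array([342.,  37.]), array([335.,  23.])]
1.74 [array([ 56., 110.]), array([50., 96.]), array([334.,  21.]), array([328.,   7.])]
1.8 [array([49., 95.]), array([44., 81.]), array([327.,   6.]), array([320.,  -7.])]
swing [0.48 0.22 0.28] [-0.65  0.91 -0.54  1.65  0.95  1.77 -1.31] w [0.41 0.48 0.44] e [0.36 0.25 0.7 ]
swing [0.48 0.22 0.28] [-0.92  0.86 -0.04  1.66  0.78  1.5  -1.11] w [0.41 0.48 0.44] e [0.27 0.33 0.72]
swing [0.48 0.22 0.28] [-1.37  1.05  0.87  1.7   0.25  1.09 -0.53] w [0.41 0.48 0.44] e [0.12 0.47 0.63]
left [0.651 0.231 0.236] [-0.47  1.15 -0.72  1.2   1.32  1.96 -1.  ] w [0.58 0.49 0.39] e [0.47 0.22 0.58]
left [0.651 0.231 0.236] [-0.94  1.11  0.41  1.23  0.6   1.36 -0.66] w [0.58 0.49 0.39] e [0.31 0.4  0.6 ]
left [0.651 0.231 0.236] [-0.54  1.11 -0.54  1.2   1.21  1.85 -0.98] w [0.58 0.49 0.39] e [0.44 0.24 0.6 ]
behind [0.668 0.1   0.242] [-0.26  1.08 -0.76  1.43  1.39  1.87 -1.04] w [0.6  0.36 0.4 ] e [0.49 0.11 0.62]
be
[... 389 characters left out ...]
 w [0.47 0.32 0.4 ] e [0.28 0.36 0.68]
mid [0.544 0.064 0.241] [-0.96  0.94  0.49  1.88  0.77  0.93 -0.93] w [0.47 0.32 0.4 ] e [0.28 0.36 0.68]
shut [0.483 0.045 0.15 ] [-1.22  1.29  0.92  2.07  0.2   0.45 -0.54] w [0.41 0.3  0.31] e [0.21 0.5  0.51]
shut [0.483 0.045 0.15 ] [-0.96  1.07  0.39  2.05  0.9   0.79 -1.28] w [0.41 0.3  0.31] e [0.3  0.39 0.62]
shut [0.483 0.045 0.15 ] [-1.08  1.14  0.61  2.06  0.72  0.63 -1.09] w [0.41 0.3  0.31] e [0.26 0.44 0.59]
clock 17.43 pos [0.4668 0.1602 0.1751] q [ 0.62  1.12 -1.15  1.97  0.34  0.56 -0.23] F [ 0.1 -0.3 -0. ] open 0.997
shift now-axes cm [11.27  2.8  -3.54]
turn [-1.00e-01 -1.05e+02 -2.40e+00] | 105.1 shift after turn [-6.4   2.96 -9.88]
```

{"name": "step_arm", "arguments": {"steps": [[[4,1,-1.2],[0,0,0]],[[4,1,-1.2],[0,0,0]],[[3.3,0.8,-1.2],[0,-10,0]],[[0,0,0],[0,-10.5,-0.3]],[[0,0,0],[0,-10.5,-0.3]],[[0,0,0],[0,-10.5,-0.3]],[[0,0,0],[0,-10.5,-0.3]],[[0,0,0],[0,-10.5,-0.3]],[[0,0,0],[0,-10.5,-0.3]],[[0,0,0],[0,-10.5,-0.3]],[[0,0,0],[0,-10.5,-0.3]],[[0,0,0],[0,-10.5,-0.3]]], "claw": -1}}

```text
clock: 18.92
tool_pos: [0.4768, 0.2237, 0.2786]
eef_rot: [0.512, 0.7, -0.298, 0.398]
contact_force: [-0.5, -0.9, -0.7]
opening: 0.007
finger_force: 0.0
```

```bash
python3 - <<'E'
from h import *; from pour import *
hh=np.radians(-73.5)
rel(hood(1.75,.13,.055,.20),[-np.sin(hh),np.cos(hh),0],dirv(-73.5,30)); print(hood(1.75,.13,.055,.20))
rel(hood(1.75,.13,.045,.045)); print(hood(1.75,.13,.045,.045))
snap('side','s6');a=snap('top','t6')['img'][:,:,::-1]
b=cv2.imread('pics/s6.png')
o=np.zeros((400,800,3),np.uint8); o[:330,:330]=cv2.resize(b[100:320,180:400],None,fx=1.5,fy=1.5); g=cv2.resize(a[80:370,170:500],None,fx=1.37,fy=1.37); o[:g.shape[0],335:335+g.shape[1]]=g[:400]; cv2.imwrite('pics/c6.png',o)
E
```

```text
clock 18.93 pos [0.4768 0.2237 0.2786] q [-0.76  0.87 -0.33  1.67  0.88  1.63 -1.23] F [-0.5 -0.9 -0.7] open 0.007
shift now-axes cm [ 2.11 17.27  4.16]
turn [ 0.4 -0.3  0.9] | 1.1 shift after turn [ 2.41 17.26  4.01]
[0.64871591 0.25098821 0.23761464]
clock 18.93 pos [0.4768 0.2237 0.2786] q [-0.76  0.87 -0.33  1.67  0.88  1.63 -1.23] F [-0.5 -0.9 -0.7] open 0.007
shift now-axes cm [-5.85 16.06 17.44]
[0.68335219 0.09958758 0.2393971 ]
```

View pics/c6.png

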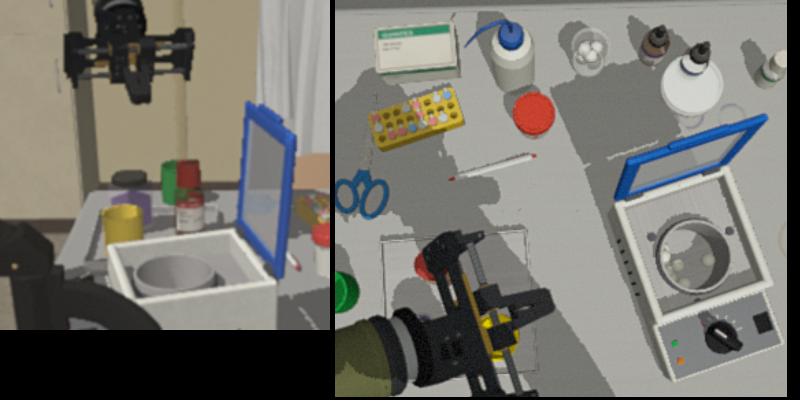

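View: the cup stands upright in the tray, the balls lie in the jar around (690,260), and none are visible elsewhere. The hood is at about 1.64 rad. I'll go round its left side to behind it.

{"name": "step_arm", "arguments": {"steps": [[[0.5,4.3,1],[0,0,0]],[[0.5,4.3,1],[0,0,0]],[[0.5,4.3,1],[0,0,0]],[[0.6,4.4,1.1],[0,0,0]],[[0,0,0],[0,0,0]],[[-2,-0.3,3.3],[0,0,0]],[[-2,-0.3,3.3],[0,0,0]],[[-2,-0.3,3.3],[0,0,0]],[[-2,-0.3,3.3],[0,0,0]],[[0,0,0],[0,0,0]]]}}

```text
clock: 20.27
tool_pos: [0.6833, 0.0953, 0.2419]
eef_rot: [0.515, 0.699, -0.298, 0.396]
contact_force: [0.2, 0.2, 0.3]
opening: 0.003
finger_force: 0.0
```

```bash
python3 - <<'E'
from h import *; from pour import *
p0=np.array(sensors.get_state()['tool_pos']); R=Ro.from_quat(sensors.get_state()['eef_rot'])
rel(hood(1.75,.13,.045,.045))
print('tip',p0+R.apply([0,0,.019]))
prev=p0
# finger: half thickness 17.5 in closing dir; TCP height above tip underside ~.0175
for a in np.arange(1.5,-.01,-.15):
    # keep tip point at r=.14 offset; TCP = tip contact + (.018 normal blended)
    n=.009+.0175
    P=hood(a,.14,n,.045); print(round(a,2),np.round(P,3),'cm',np.round(100*R.inv().apply(P-prev),1)); prev=P
E
```

```text
clock 20.27 pos [0.6833 0.0953 0.2419] q [-0.47  1.   -0.24  1.42  1.13  1.5  -0.92] F [0.2 0.2 0.3] open 0.003
shift now-axes cm [ 0.43  0.14 -0.23]
tip [0.68793923 0.07959573 0.23224219]
1.5 [0.635 0.085 0.261] cm [-1.4 -5.  -1.3]
1.35 [0.614 0.079 0.262] cm [-0.1 -2.1 -0. ]
1.2 [0.594 0.073 0.26 ] cm [ 0.2 -2.1  0.1]
1.05 [0.574 0.067 0.254] cm [ 0.5 -2.1  0.3]
0.9 [0.555 0.062 0.246] cm [ 0.8 -2.   0.4]
0.75 [0.538 0.056 0.234] cm [ 1.  -1.8  0.6]
0.6 [0.522 0.052 0.22 ] cm [ 1.2 -1.6  0.7]
0.45 [0.509 0.048 0.204] cm [ 1.4 -1.4  0.8]
0.3 [0.498 0.045 0.186] cm [ 1.6 -1.1  0.9]
0.15 [0.49  0.042 0.167] cm [ 1.7 -0.8  1. ]
0.0 [0.484 0.041 0.146] cm [ 1.8 -0.5  1. ]
```

{"name": "step_arm", "arguments": {"steps": [[[-0.7,-1.7,-0.6],[0,0,0]],[[-0.7,-1.7,-0.7],[0,0,0]],[[0,-1.6,0],[0,0,0]],[[-0.1,-2.1,0],[0,0,0]],[[0.2,-2.1,0.1],[0,0,0]],[[0.5,-2.1,0.3],[0,0,0]],[[0.8,-2,0.4],[0,0,0]],[[1,-1.8,0.6],[0,0,0]],[[1.2,-1.6,0.7],[0,0,0]],[[0,0,0],[0,0,0]]]}}

```text
clock: 21.52
tool_pos: [0.5213, 0.0546, 0.2182]
eef_rot: [0.513, 0.702, -0.298, 0.395]
contact_force: [-0.4, 0.0, 0.1]
opening: 0.008
finger_force: 0.0
```

```bash
python3 - <<'E'
from h import *; from pour import *
rel(hood(.6,.14,.0265,.045)); rel(hood(.0,.14,.0265,.045))
E
```

```text
clock 21.52 pos [0.5213 0.0546 0.2182] q [-0.52  0.89 -0.28  1.95  1.12  1.37 -1.34] F [-0.4  0.   0.1] open 0.008
shift now-axes cm [-0.34  0.01  0.14]
clock 21.52 pos [0.5213 0.0546 0.2182] q [-0.52  0.89 -0.28  1.95  1.12  1.37 -1.34] F [-0.4  0.   0.1] open 0.008
shift now-axes cm [ 6.12 -3.84  3.92]
```

```bash
cat > hoodchk.py <<'E'
from h import *; from pour import *
for n in ('top','side'):
    s=vision.snapshot(n); im=s['img'].astype(int); m=(im[...,2]>im[...,0]+60)&(im[...,2]>im[...,1]+40)
    lo,hi={'top':((330,130),(520,380)),'side':((230,130),(420,400))}[n]
    m[:lo[1]]=0;m[hi[1]:]=0;m[:,:lo[0]]=0;m[:,hi[0]:]=0
    v,u=np.nonzero(m); print(n,len(u),'u',u.min(),u.max(),'v',v.min(),v.max(), 'topmost',u[v.argmin()],'lowest',u[v.argmax()])
    for a in (1.64,.9,.75,.6,.45,.3,.15,0.):
        pts=np.array([proj(s,hood(a,r,t,y)) for r in(0,.169) for t in(0,.009) for y in(.0815,-.0815)]); print(a,np.round([pts[:,0].min(),pts[:,0].max(),pts[:,1].min(),pts[:,1].max()]))
E
python3 hoodchk.py
```

```text
top 2399 u 381 504 v 198 300 topmost 456 lowest 410
1.64 [372. 488. 162. 227.]
0.9 [373. 507. 196. 278.]
0.75 [373. 507. 196. 290.]
0.6 [374. 506. 197. 300.]
0.45 [374. 504. 197. 308.]
0.3 [374. 501. 198. 313.]
0.15 [374. 497. 198. 316.]
0.0 [374. 492. 199. 317.]
side 1092 u 263 365 v 215 284 topmost 263 lowest 363
1.64 [338. 379. 168. 288.]
0.9 [282. 369. 189. 288.]
0.75 [273. 369. 198. 288.]
0.6 [265. 368. 209. 288.]
0.45 [259. 368. 221. 288.]
0.3 [254. 367. 233. 288.]
0.15 [252. 366. 245. 288.]
0.0 [252. 365. 247. 302.]
```

{"name": "step_arm", "arguments": {"steps": [[[1.4,-1.4,0.8],[0,0,0]],[[1.6,-1.1,0.9],[0,0,0]],[[1.5,-0.8,1],[0,0,0]],[[1.2,-0.4,0.7],[0,0,0]],[[0.4,-0.1,0.3],[0,0,0]],[[0,0,0],[0,0,0]]]}}

```text
clock: 22.38
tool_pos: [0.4861, 0.0417, 0.1475]
eef_rot: [0.514, 0.7, -0.297, 0.396]
contact_force: [1.2, -0.6, 0.6]
opening: 0.004
finger_force: 0.0
```

```bash
python3 hoodchk.py | grep -v ^1; python3 -c "
from h import *; from pour import *
rel(hood(.0,.14,.0265,.045))"
```

```text
top 2574 u 376 491 v 200 311 topmost 456 lowest 419
0.9 [373. 507. 196. 278.]
0.75 [373. 507. 196. 290.]
0.6 [374. 506. 197. 300.]
0.45 [374. 504. 197. 308.]
0.3 [374. 501. 198. 313.]
0.15 [374. 497. 198. 316.]
0.0 [374. 492. 199. 317.]
side 1657 u 252 364 v 230 298 topmost 350 lowest 266
0.9 [282. 369. 189. 288.]
0.75 [273. 369. 198. 288.]
0.6 [265. 368. 209. 288.]
0.45 [259. 368. 221. 288.]
0.3 [254. 367. 233. 288.]
0.15 [252. 366. 245. 288.]
0.0 [252. 365. 247. 302.]
clock 22.48 pos [0.4861 0.0415 0.1478] q [-0.55  1.01 -0.27  2.05  1.18  1.29 -1.56] F [ 0.4 -0.7  0.6] open 0.006
shift now-axes cm [ 0.14 -0.19  0.13]
```

{"name": "step_arm", "arguments": {"steps": [[[0.26,0,0.15],[0,0,0]],[[0,0,0],[0,0,0]],[[0.26,0,0.15],[0,0,0]],[[0,0,0],[0,0,0]]]}}

```text
clock: 22.98
tool_pos: [0.4863, 0.0412, 0.1455]
eef_rot: [0.513, 0.699, -0.298, 0.399]
contact_force: [-4.9, 8.0, 21.6]
opening: 0.003
finger_force: 10.7
```

The hood is pressed firmly on its stop. I'll lift off, turn the tool vertical towards the dial, and measure the dial bar.

{"name": "step_arm", "arguments": {"steps": [[[-1,0,-0.6],[0,0,0]],[[-4,0,-2.3],[0,0,0]],[[-4,0,-2.3],[0,10,0]],[[0,0,0],[0,10,0]],[[0,0,0],[0,10,0]],[[0,0,0],[0,10,0]],[[0,0,0],[0,10,0]],[[0,0,0],[0,10,0]],[[0,0,0],[0,0,0]]], "claw": 1}}

```text
clock: 24.1
tool_pos: [0.4877, 0.0352, 0.2451]
eef_rot: [0.598, 0.801, -0.001, -0.007]
contact_force: [1.2, 0.3, -0.4]
opening: 0.991
finger_force: 0.0
```

```bash
python3 - <<'E'
from h import *; from pour import *
s=np.load('pics/t6.npz'); D=M((-.09,0,.1145)); u0,v0=proj(s,D); print('dial top px',u0,v0,D)
im=s['img'].astype(float).mean(2); U,V=int(round(u0)),int(round(v0)); print(im[V-8:V+10,U-12:U+14].astype(int))
for a in (30,45,60,75):
    print(a,[np.round(np.array(proj(s,D+k*np.array([np.cos(np.radians(a)),np.sin(np.radians(a)),0])))-[U-12,V-8],1) for k in (.021,-.021)])
big=cv2.resize(s['img'][V-30:V+26,U-35:U+37,::-1],None,fx=10,fy=10,interpolation=cv2.INTER_CUBIC); cv2.imwrite('pics/d.png',big)
E
```

```text
dial top px 456.36489184701935 327.5900609055083 [ 0.42391443 -0.02428905  0.1145    ]
[[ 17   1  18  73 120  96  47  22  21  24  22  25   9  16  34  27  33  59
  121 165 169 157 145 129 126 123]
 [ 21   0  33 102 179 190 131  67  28  11  28  28  20  21  22  21  35  35
   85 142 139 132 126 126 125 127]
 [  2  11  19  61 116 172 190 161  96  46  24  20  22  14  24  23  39  33
   55 108 130 125 130 127 128 127]
 [  2  22  22  42  57  97 148 179 186 129  64  20  13  25  14  20  30  34
   44  89 127 130 129 125 125 127]
 [ 13   6  15  27  39  50  74 122 175 194 158  88  27  21  29  24  24  33
   32  67 117 131 131 124 127 131]
 [ 27  24  13  15  26  37  37  54 103 158 205 186  72  30  15  26  24  24
   32  63 112 129 129 125 130 128]
 [ 28  42  17  22  15  20  34  43  53  79 133 145  63  31  28  27  31  23
   20  63 112 131 131 132 126 126]
 [ 43  32  33  28  15  12  19  19  29  38  54  68  32  40  40  33  23  30
   25  49 104 132 134 131 127 125]
 [ 38  43  34  42  28  24  16  21  28  37  43  47  42  30  30  28  27  40
   29  21  57 105 129 129 131 130]
 [ 39  35  39  41  32  35  30  2
[... 429 characters left out ...]
  34  36  36  39  42  38  36  19   6  25  35  49
   36  36  35  36  65 108 132 130]
 [ 38  36  34  38  41  35  38  37  38  41  44  31  37  14  18   6   8  24
   25  42  31  40  85 128 132 129]
 [ 91  39  37  39  36  37  40  43  38  45  39  40  43  27  30  33  53  37
   25  33  33  77 126 130 131 126]
 [121  94  51  43  44  37  34  42  43  41  38  36  35  44  65 103 127 120
  104  94  86 127 134 132 124 127]
 [131 127 122 100  79  47  39  46  51  44  43  56  72  97 126 131 131 134
  131 128 130 132 128 125 125 126]]
30 [array([ 5.8, -2.6]), array([18.9, 17.8])]
45 [array([ 3.5, -0.6]), array([21.2, 15.8])]
60 [array([1.8, 1.9]), array([22.9, 13.3])]
75 [array([0.8, 4.8]), array([23.9, 10.4])]
```

View pics/d.png

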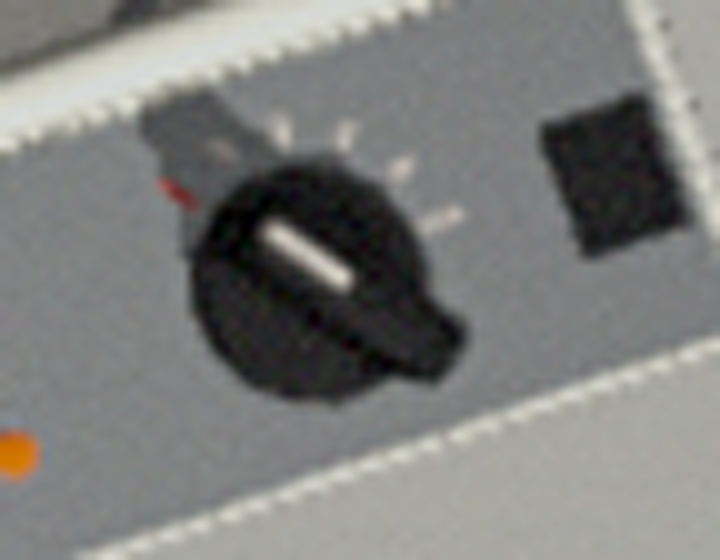

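The dial's white line runs from (350,285) to (265,225) in the crop, so the bar lies at about 54° in the world with its pointer toward the red off mark. I'll grasp it with the closing axis at 144° and narrowed jaws to clear the hood lip.

{"name": "step_arm", "arguments": {"steps": [[[0,0,0],[0,0,-10.6]],[[0,0,0],[0,0,-10.6]],[[0,0,0],[0,0,-10.6]],[[0,0,0],[0,0,-10.6]],[[0,0,0],[0,0,-10.6]],[[0,0,0],[0,0,-10.6]],[[0,0,0],[0,0,-10.6]],[[0,0,0],[0,0,-10.6]],[[0,0,0],[0,0,-10.6]],[[0,0,0],[0,0,-10.6]],[[0,0,0],[0,0,-10.6]],[[0,0,0],[0,0,-10.6]]], "claw": -0.1, "grip_force": 20}}

```text
clock: 25.6
tool_pos: [0.4867, 0.0427, 0.2454]
eef_rot: [-0.461, 0.887, 0.005, -0.004]
contact_force: [0.0, 1.0, 0.2]
opening: 0.45
finger_force: 0.0
```

```bash
python3 - <<'E'
from h import *
a=np.radians(144); rel([.425,-.024,.16],[np.cos(a),np.sin(a),0],[0,0,-1])
E
```

```text
clock 25.6 pos [0.4867 0.0427 0.2454] q [ 0.54  0.86 -1.32  1.94  0.92  1.15  1.36] F [0.  1.  0.2] open 0.45
shift now-axes cm [8.99 1.11 8.57]
turn [ 0.7 -0.1  0.9] | 1.2 shift after turn [9.02 1.07 8.54]
```

{"name": "step_arm", "arguments": {"steps": [[[3,0.4,2],[0.7,0,0.9]],[[3,0.35,2.5],[0,0,0]],[[3,0.35,2.5],[0,0,0]],[[0,0,1.5],[0,0,0]],[[0,0,0],[0,0,0]],[[0,0,0],[0,0,0]]]}}

```text
clock: 26.35
tool_pos: [0.4252, -0.0237, 0.1613]
eef_rot: [-0.451, 0.893, 0.0, -0.001]
contact_force: [-0.1, -0.2, -0.2]
opening: 0.455
finger_force: 0.0
```

```bash
python3 - <<'E'
from h import *
a=np.radians(144); rel([.425,-.024,.109],[np.cos(a),np.sin(a),0],[0,0,-1])
E
python3 hoodchk.py | grep u
```

```text
clock 26.35 pos [ 0.4252 -0.0237  0.1613] q [ 0.63  0.92 -1.23  2.21  1.16  0.96  1.18] F [-0.1 -0.2 -0.2] open 0.455
shift now-axes cm [ 0.03 -0.01  5.23]
turn [ 0.1 -0.  -0.4] | 0.4 shift after turn [ 0.04 -0.01  5.23]
top 2935 u 375 485 v 200 315 topmost 456 lowest 407
side 997 u 252 364 v 230 298 topmost 349 lowest 267
```

{"name": "step_arm", "arguments": {"steps": [[[0,0,2],[0,0,0]],[[0,0,1.5],[0,0,0]],[[0,0,1],[0,0,0]],[[0,0,0.7],[0,0,0]],[[0,0,0],[0,0,0]]]}}

```text
clock: 27.08
tool_pos: [0.4244, -0.0251, 0.1085]
eef_rot: [-0.45, 0.893, 0.001, -0.001]
contact_force: [-0.6, -1.8, 0.1]
opening: 0.449
finger_force: 0.0
```

{"name": "step_arm", "arguments": {"steps": [[[0,0,0],[0,0,0]],[[0,0,0],[0,0,0]],[[0,0,0],[0,0,0]],[[0,0,0],[0,0,0]],[[0,0,0],[0,0,0]]], "claw": -1, "grip_force": 20}}

```text
clock: 27.7
tool_pos: [0.424, -0.0248, 0.1089]
eef_rot: [-0.45, 0.893, 0.001, -0.001]
contact_force: [-2.7, 1.8, 4.9]
opening: 0.155
finger_force: 20.0
```

The bar is held (13.6 mm between pads). I'll turn it 72° clockwise.

{"name": "step_arm", "arguments": {"steps": [[[0,0,0],[0,0,8]],[[0,0,0],[0,0,8]],[[0,0,0],[0,0,8]],[[0,0,0],[0,0,8]],[[0,0,0],[0,0,8]],[[0,0,0],[0,0,8]],[[0,0,0],[0,0,8]],[[0,0,0],[0,0,8]],[[0,0,0],[0,0,8]],[[0,0,0],[0,0,0]],[[0,0,0],[0,0,0]]]}}

```text
clock: 29.08
tool_pos: [0.4239, -0.0243, 0.1089]
eef_rot: [0.159, 0.987, 0.001, -0.002]
contact_force: [-4.1, 3.7, 6.6]
opening: 0.158
finger_force: 20.0
```

```bash
python3 - <<'E'
from h import *
st=sensors.get_state(); print(Ro.from_quat(st['eef_rot']).as_matrix()[:,1], np.degrees(np.arctan2(*Ro.from_quat(st['eef_rot']).as_matrix()[[1,0],1])),st['tool_pos'],st['moment'],st['contact_force'])
E
```

```text
[3.14768042e-01 9.49168313e-01 7.69740957e-04] 71.65318308999824 [ 0.42392966 -0.02431454  0.10889155] [ 0.65848277  0.67797511 -0.07106315] [-4.07043633  3.7006849   6.59394701]
```

{"name": "step_arm", "arguments": {"steps": [[[0,0,0],[0,0,0]],[[0,0,0],[0,0,0]],[[0,0,0],[0,0,0]],[[0,0,-1],[0,0,0]],[[0,0,-3],[0,0,0]],[[0,0,-5],[0,0,0]],[[0,0,-5],[0,0,0]],[[-4,0,-2],[0,0,0]],[[-5,0,0],[0,0,0]],[[-5,0,0],[0,0,0]],[[0,0,0],[0,0,0]]], "claw": -0.1}}

```text
clock: 30.45
tool_pos: [0.5599, -0.071, 0.2683]
eef_rot: [0.164, 0.987, 0.001, -0.001]
contact_force: [-0.1, 0.2, 0.1]
opening: 0.45
finger_force: 0.0
```

```bash
python3 - <<'E'
from h import *; from pour import *
st=sensors.get_state(); print(np.round(st['tool_pos'],3),np.round(st['contact_force'],1))
s=snap('top','t9'); im=s['img'].astype(float).mean(2); D=M((-.09,0,.1145)); u0,v0=proj(s,D); U,V=int(round(u0)),int(round(v0))
print(im[V-10:V+8,U-8:U+14].astype(int))
for a in (-40,-18,0,6,30):
    print(a,np.round(np.array(proj(s,D+.021*np.array([np.cos(np.radians(a)),np.sin(np.radians(a)),0])))-[U-8,V-10],1),end=' ')
print(np.array([u0,v0])-[U-8,V-10])
# white-ball pixels in jar and cup check
i=s['img'].astype(int); print('cup px',i[322:332,282:292].mean((0,1)))
y=(i[...,0]>150)&(i[...,1]>130)&(i[...,2]<80); y[:240]=0;y[370:]=0;y[:,:200]=0;y[:,330:]=0; v,u=np.nonzero(y);print('yellow',u.min(),u.max(),v.min(),v.max())
E
python3 hoodchk.py
```

```text
[ 0.56  -0.071  0.268] [-0.1  0.2  0.1]
[[ 27  15  24   0  18   0   9  12   3  28  60 111 100  33  26  67  73  79
   88  73  76  74]
 [ 25  25  28  13   8   8  24   1   9  30  74 116  68  20  38  76 101 106
  113  87  75  73]
 [ 26  11  14   0   6   8  10   7  20  32  84 123  51   5  55 100 105  99
   85  72  75  70]
 [ 20  22  19   7  13  18  15   1  13  59 105 100  32  14  43  81  81  77
   72  75  73  78]
 [ 25  22  25   1  13   2  14  17  25  67 118  98  29  12  29  63  74  70
   76  75  73  74]
 [ 21  16   6   3  18   7   9   3  37  75 124  73  18   3  23  53  79  81
   76  76  71  75]
 [ 26   7   0  11   9  26  14  25  29  83 121  48  11   6  19  41  76  77
   75  73  75  70]
 [ 25   8  17   1   5   2  20  13  26  52  74  19  23  11  22  26  68  76
   76  72  79  73]
 [ 18  23  17  18  20  25  19  25   4  29  25  18   3  20  15  34  69  73
   78  73  73  76]
 [  6  23   5   2   0  16   9  27  29  22  24   7   2  16  26  30  71  70
   75  73  78  73]
 [ 17   0   2   8  19  17  21  30  26   1  14  26  16  14  15  37  71  70
   78  74  76  74]
 [  0  23  17   3   0  11  19  22   9
[... 595 characters left out ...]
   73  73  73  75]]
-40 [15.3  0.2] -18 [11.2 -1.8] 0 [ 7.6 -2.3] 6 [ 6.4 -2.2] 30 [ 1.8 -0.6] [8.36489185 9.59006091]
cup px [149.06 130.88   0.  ]
yellow 270 303 309 343
top 2960 u 375 490 v 200 315 topmost 456 lowest 407
1.64 [372. 488. 162. 227.]
0.9 [373. 507. 196. 278.]
0.75 [373. 507. 196. 290.]
0.6 [374. 506. 197. 300.]
0.45 [374. 504. 197. 308.]
0.3 [374. 501. 198. 313.]
0.15 [374. 497. 198. 316.]
0.0 [374. 492. 199. 317.]
side 1324 u 252 364 v 230 298 topmost 349 lowest 267
1.64 [338. 379. 168. 288.]
0.9 [282. 369. 189. 288.]
0.75 [273. 369. 198. 288.]
0.6 [265. 368. 209. 288.]
0.45 [259. 368. 221. 288.]
0.3 [254. 367. 233. 288.]
0.15 [252. 366. 245. 288.]
0.0 [252. 365. 247. 302.]
```

```bash
python3 -c "
from plant import finish_job; print(finish_job())"
```

```text
the job is handed in; nothing more can be done
None
```

I handed the job in: the balls are poured into the jar, the empty cup is back upright in the tray, the hood is pressed shut, and the dial reads three clicks clockwise. I did not count all eight balls in the jar; I judged the pour complete from the cup's weight and from seeing it empty. The final dial, cup and hood checks were by image code, and `finish_job` returned no verdict.

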